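Load the solder-side inspection rack behind its sprung keeper

ROBOT

A 6-joint arm with a two-finger parallel gripper is mounted at the origin on a cart in front of the work surface, level with it; the furniture and walls round the work are solid. World frame = base frame: x ahead of the robot, y to its left, z up, the work surface at z = 0. Lengths are in m, angles in rad, forces in N, time in s.
With the tool pointing down it reaches from about 0.3 to 0.775 m from the base axis. Payload 14.6 kg.
Tool frame: the origin (TCP) lies at the very end of the fingers, on their centre line; the grasp point (between the pads) lies 19 mm behind it; z points along the fingers, y is the direction in which the jaws open and shut (so a half turn about z gives the same grasp; the last joint's range is limited). The gripper opens to 94 mm and grips with 3 to 60 N. Pads are 16 mm wide; open, the fingers measure 119 mm over their backs; the gripper's body (75 mm by 177 mm) begins 78 mm behind the grasp point.
Start: joints at [1.147, 0.3, 1.521, -0, 1.321, -0.067], TCP at [0.192, 0.515, 0.205] pointing down, gripper open.
Joint ranges: [-3.03, 3.03], [-0.79, 2.21], [0.23, 2.52], [-1.04, 4.18], [0, 3.07], [-2.55, 2.55]. Speed limits (rad/s): [2.22, 2.22, 2.57, 3.14, 3.14, 3.14].

INTERFACE

Orientations are given as [roll, pitch, yaw] about the fixed x, y, z axes, in that order (R = Rz(yaw) Ry(pitch) Rx(roll)).
In Python, from station import ctrl, eyes gives the robot as it stands.
- The arm moves only by the tool jog_arm, never from a script. Its argument "moves" is a list of rows, each a list of 3 entries, a list of its own where there are three numbers: the shift along the world's x, y, z in mm, then the turn, a rotation vector about the world's x, y, z in units of 5 degrees (1.0 is 5 degrees), then the finger opening in mm, from 0 to 94. In form: [[[tx, ty, tz], [wx, wy, wz], jaw], ...]. A call has 1 to 5 rows; each row is the pose to reach, as a shift and turn from the pose commanded when the call began; what a row does not reach only later rows make up. A row lasts 1/12 s, in which the tool goes at most 41.7 mm and 7.16 degrees, less where a joint would pass 70% of its speed; a pose out of reach is approached as far as the arm can. A call with a gripper value outside its range is refused whole. The fingers move at their own pace and stop on an object; "squeeze" is the grip in N (left out, the last holds). Time passes only in rows, so rows that repeat a pose let the fingers close. It gives the time, the measured TCP pose, the force and the opening at its end, in the units of the state.
- ctrl.get_obs(): the state, without advancing time (a new reading comes with each control period).
- eyes.camera(name): name is "scene" or "top" or "wrist"; returns a dict with "frame" (480x640x3 uint8, red, green, blue), "vertical_fov" (degrees; the focal length in pixels is half the picture's height over the tangent of half this angle, whatever the lens; pixels are square), "cx", "cy" (the principal point, pixels), "eye" and "attitude" of the camera in the world; the wrist camera has in their place "hand_eye" (4x4, takes a point from camera to tool coordinates, whose origin is the TCP and whose axes are the flange's). Camera axes: x right, y down, z forward; pixel columns grow to the right and rows downward; lengths in m; the calibration is good to about 2 mm. A picture is of the moment at which its call begins: read the wrist's pose just before it. There is no depth.
- ctrl.hand_in(): hands the job in, once; it reports no verdict.
The state is a dict: "time_s": time; "qpos": joint angles; "joint_vel": joint speeds; "tau": joint torques, N m; "ee_pos": TCP position; "eef_rot": TCP orientation; "force": force on the tool from outside, world axes, zero at the start; "moment": the same for the moment, N m; "grip_width": finger opening in m.
Only numpy, scipy, OpenCV 4.12 (cv2) and the standard library are available. Lean on these libraries where they do the work, as an engineer would, in place of code of your own. Each camera call takes 0.05 s, during which the arm holds its last target.

TASK

Swing the rack's yellow sprung keeper right open and pin it there with the red-handled locking pin from its park socket. Then move every board from the black carrier into the rack, one to a slot and turned round so that its solder side faces the keeper's pivot post, standing fully down. Finally draw the pin so that the keeper springs back over the boards, and put the pin back fully home in its park socket.

Things in the scene. Friction and masses are not known exactly. Their poses are not given: they have to be found in the camera images.
- rack: Inspection rack fixed to the bench: 8 mm aluminium base, four board slots in a row along its y, keeper post, lock post and park socket at its -y end. Origin on the bench under the middle of the slot row; x along the boards. A slot is two pairs of upright 8 mm rods (tops 50 mm above the bench) at x -42 and +42 mm, 6 mm gap in each pair; a board's lower edge goes down between them to the base.
- keeper (a joint): Yellow sprung bracket turning level about the pivot post; underside 106, top 114 mm above the bench. 0 = closed, its 18 mm wide, 215 mm long bar over the boards along the rack's +y. Opens clockwise seen from above, up to 1.65 rad; at 1.5 its lug hole is over the lock bore and the bar points to the rack's +x. Spring pulls it to 0: 0.07 N m there, 0.25 N m at 1.5; damped, back in about 1.5 s.
- keeper_hinge (a point): Keeper's pivot axis, 110 mm above the bench, at the rack's x 0, y -120 mm. Post 26 mm thick, keeper's hub 32 mm, its top 122 mm above the bench.
- lug_hole (a point): Centre of the top of the 14 mm through hole in the keeper's short lug (34 x 32 mm), 114 mm above the bench, 70 mm from the pivot on the side opposite the bar: on the rack's -y side when closed, swinging to its -x side. The pin's shank, put down through it, can drag the keeper round.
- lock_bore (a point): Mouth of the lock bore, in the top of the grey 30 x 30 mm lock post, 96 mm above the bench, 10 mm below the lug's underside. Bore 11 mm wide, 34 mm deep. The pin put down through the lug hole into this bore holds the keeper open.
- park_bore (a point): Mouth of the pin's park socket, a black 28 x 28 mm block, 60 mm above the bench; bore 11.5 mm wide, 46 mm deep. The pin stands here at the start.
- pin: Locking pin, loose, 70 g. Origin at the tip, z up along the pin. Steel shank 9 mm thick, 44 mm long, its tip tapered over 6 mm; then a collar 22 mm wide, 5 mm thick; then a red grip 16 x 16 mm, flat sides square to x and y, 49 to 79 mm above the tip. Home in the socket the collar rests on its mouth (tip 16 mm above the bench); pinned, on the lug (tip 70 mm above the bench).
- carrier: Black transport carrier, loose, 1 kg, 126 x 182 mm, base 8 mm thick. Origin on the bench under its centre; four slots like the rack's (rods 50 mm high) at y -69, -23, 23 and 69 mm, boards along x. Holds the boards at the start.
- board1: Power board on edge, 110 x 3 x 88 mm, 160 g; may be absent. Origin mid lower edge; x along it, z up, +y out of the SOLDER side (flat), -y out of the COMPONENT side (parts up to 16.5 mm out, 16 to 52 mm up, within 28 mm of the middle; others 11 mm). Aluminium heat bar 80 x 12 mm, 74 to 92 mm up, centred on the thickness: grip it across the 12 mm. Boards 46 mm apart, 34 mm free between bars.
- board2: Power board on edge, 110 x 3 x 88 mm, 160 g; may be absent. Origin mid lower edge; x along it, z up, +y out of the SOLDER side (flat), -y out of the COMPONENT side (parts up to 16.5 mm out, 16 to 52 mm up, within 28 mm of the middle; others 11 mm). Aluminium heat bar 80 x 12 mm, 74 to 92 mm up, centred on the thickness: grip it across the 12 mm. Boards 46 mm apart, 34 mm free between bars.
- board3: Power board on edge, 110 x 3 x 88 mm, 160 g; may be absent. Origin mid lower edge; x along it, z up, +y out of the SOLDER side (flat), -y out of the COMPONENT side (parts up to 16.5 mm out, 16 to 52 mm up, within 28 mm of the middle; others 11 mm). Aluminium heat bar 80 x 12 mm, 74 to 92 mm up, centred on the thickness: grip it across the 12 mm. Boards 46 mm apart, 34 mm free between bars.
- board4: Power board on edge, 110 x 3 x 88 mm, 160 g; may be absent. Origin mid lower edge; x along it, z up, +y out of the SOLDER side (flat), -y out of the COMPONENT side (parts up to 16.5 mm out, 16 to 52 mm up, within 28 mm of the middle; others 11 mm). Aluminium heat bar 80 x 12 mm, 74 to 92 mm up, centred on the thickness: grip it across the 12 mm. Boards 46 mm apart, 34 mm free between bars.
- slot1 (a point): Slot 1 of the rack (rack y -69 mm): point on the base, 8 mm above the bench, for the middle of a board's lower edge. Slots 46 mm apart; slot 1 is next to the pivot post. Axes as the rack's.
- slot2 (a point): Slot 2 of the rack (rack y -23 mm): point on the base, 8 mm above the bench, for the middle of a board's lower edge. Slots 46 mm apart; slot 1 is next to the pivot post. Axes as the rack's.
- slot3 (a point): Slot 3 of the rack (rack y 23 mm): point on the base, 8 mm above the bench, for the middle of a board's lower edge. Slots 46 mm apart; slot 1 is next to the pivot post. Axes as the rack's.
- slot4 (a point): Slot 4 of the rack (rack y 69 mm): point on the base, 8 mm above the bench, for the middle of a board's lower edge. Slots 46 mm apart; slot 1 is next to the pivot post. Axes as the rack's.
- flux: Bystander: flux dropper bottle, 38 mm thick, 109 mm high, origin under its centre.
- pump: Bystander: solvent pump dispenser, 66 mm thick, 128 mm high, origin under its centre.

How it is judged:
On the way, in this order (a step that is already met when the one before it is completed fails the run):
1. the keeper is swung open and held there by the pin alone, the pin down through the lug hole in the lock bore and let go (horizontal distance between pin and lock_bore below 0.006 m and z of pin in the frame of rack below 0.078 m and value of joint keeper above 1.3 rad and contact force between the fingers and pin below 0.3 N), for 0.3 s.
2. with the keeper still pinned open, every board stands fully down in a slot of the rack, solder side to the pivot post, let go (all of step 1 and (horizontal distance between board1 and slot1 below 0.012 m or horizontal distance between board1 and slot2 below 0.012 m or horizontal distance between board1 and slot3 below 0.012 m or horizontal distance between board1 and slot4 below 0.012 m) and z of each of board1, board2, board3, board4 in the frame of rack below 0.012 m and angle between each of board1, board2, board3, board4's own z axis and vertical below 0.12 rad and y of keeper_hinge in the frame of board1 above 0.02 m and contact force between the fingers and board1 below 0.3 N and (horizontal distance between board2 and slot1 below 0.012 m or horizontal distance between board2 and slot2 below 0.012 m or horizontal distance between board2 and slot3 below 0.012 m or horizontal distance between board2 and slot4 below 0.012 m) and y of keeper_hinge in the frame of board2 above 0.02 m and contact force between the fingers and board2 below 0.3 N and (horizontal distance between board3 and slot1 below 0.012 m or horizontal distance between board3 and slot2 below 0.012 m or horizontal distance between board3 and slot3 below 0.012 m or horizontal distance between board3 and slot4 below 0.012 m) and y of keeper_hinge in the frame of board3 above 0.02 m and contact force between the fingers and board3 below 0.3 N and (horizontal distance between board4 and slot1 below 0.012 m or horizontal distance between board4 and slot2 below 0.012 m or horizontal distance between board4 and slot3 below 0.012 m or horizontal distance between board4 and slot4 below 0.012 m) and y of keeper_hinge in the frame of board4 above 0.02 m and contact force between the fingers and board4 below 0.3 N), for 0.3 s.
At the end, for the whole second after the job is handed in: Every board within 12 mm of a slot point, lower edge within 4 mm of the base plate, upright within 0.12 rad, solder side to the pivot post; keeper back over them (under 0.06 rad); pin in the park socket within 6 mm of its axis and of fully home; all at rest ((horizontal distance between board1 and slot1 below 0.012 m or horizontal distance between board1 and slot2 below 0.012 m or horizontal distance between board1 and slot3 below 0.012 m or horizontal distance between board1 and slot4 below 0.012 m) and z of each of board1, board2, board3, board4 in the frame of rack below 0.012 m and angle between each of board1, board2, board3, board4's own z axis and vertical below 0.12 rad and y of keeper_hinge in the frame of board1 above 0.02 m and contact force between the fingers and board1 below 0.3 N and (horizontal distance between board2 and slot1 below 0.012 m or horizontal distance between board2 and slot2 below 0.012 m or horizontal distance between board2 and slot3 below 0.012 m or horizontal distance between board2 and slot4 below 0.012 m) and y of keeper_hinge in the frame of board2 above 0.02 m and contact force between the fingers and board2 below 0.3 N and (horizontal distance between board3 and slot1 below 0.012 m or horizontal distance between board3 and slot2 below 0.012 m or horizontal distance between board3 and slot3 below 0.012 m or horizontal distance between board3 and slot4 below 0.012 m) and y of keeper_hinge in the frame of board3 above 0.02 m and contact force between the fingers and board3 below 0.3 N and (horizontal distance between board4 and slot1 below 0.012 m or horizontal distance between board4 and slot2 below 0.012 m or horizontal distance between board4 and slot3 below 0.012 m or horizontal distance between board4 and slot4 below 0.012 m) and y of keeper_hinge in the frame of board4 above 0.02 m and contact force between the fingers and board4 below 0.3 N and horizontal distance between pin and park_bore below 0.006 m and z of pin in the frame of rack below 0.022 m and value of joint keeper below 0.06 rad and linear speed of each of board1, board2, board3, board4, pin below 0.02 m/s); the robot touches nothing.
It fails at once if a board is dropped or knocked flat (angle between any of board1, board2, board3, board4's own z axis and vertical above 0.9 rad).
It fails at once if the flux bottle or the solvent pump is knocked over (angle between any of flux, pump's own z axis and vertical above 0.7 rad).
Of board1, board2, board3, board4 only 3 to 4 are there at a start; the rules pass over those that are not, and their reading is None.
At some moment in a run one of carrier may be knocked a few centimetres aside while the robot is not near it.
It also fails if it takes over 208 s, if anything falls off the work surface, if the arm or the gripper's body presses on something with over 40 N, if the wrist force passes 120 N, or if a joint passes its speed limit or range.

## Working session

There is one attempt and no reset: what is moved stays moved. The work goes in short steps, Python scripts to look and compute and a tool call to move; the robot and the scene stay as the last step left them, time stands still between calls to the robot, and variables do not carry over. Pictures are saved under pics/ and viewed, and the job is handed in when it is done.

Besides the shell and the picture viewer there is one more tool, called after "Request:" by a JSON object that holds its "fn" and its "kwargs". jog_arm: Moves the arm, as the interface text tells. Its arguments: {"type":"object","properties":{"moves":{"type":"array","items":{"type":"array"}},"squeeze":{"type":"number"}},"required":["moves"]}

```bash
ls; mkdir -p pics; cat > h.py <<'E'
import numpy as np, cv2
from station import ctrl, eyes
from scipy.spatial.transform import Rotation as R
def shot(name,fn):
    o=ctrl.get_obs(); c=eyes.camera(name); cv2.imwrite('pics/'+fn,c['frame'][:,:,::-1]); return o,c
E
python3 - <<'E'
from h import *
for n in ['scene','top','wrist']:
    o,c=shot(n,n+'0.png'); print(n,{k:v for k,v in c.items() if k!='frame'})
print(o)
E
```

```text
pics
scene {'vertical_fov': 54.79422348376254, 'cx': 314.78553213580636, 'cy': 240.91065730358048, 'eye': array([ 0.15496126, -0.71464865,  0.62861381]), 'attitude': array([-2.15401197, -0.02357569, -0.52374083])}
top {'vertical_fov': 49.31347784358108, 'cx': 321.15230804293185, 'cy': 234.45732657227853, 'eye': array([ 0.42521689, -0.02150666,  1.53597025]), 'attitude': array([-3.03553668,  0.00357282, -1.55405165])}
wrist {'vertical_fov': 67.63168961484948, 'cx': 317.63114843801645, 'cy': 234.92010555172737, 'hand_eye': array([[ 6.59944590e-04, -9.58956203e-01, -2.83553460e-01,
         8.31610438e-02],
       [ 9.99999767e-01,  5.83982118e-04,  3.52424411e-04,
        -1.54056240e-03],
       [-1.72369425e-04, -2.83553627e-01,  9.58956366e-01,
        -1.79580793e-01],
       [ 0.00000000e+00,  0.00000000e+00,  0.00000000e+00,
         1.00000000e+00]])}
{'time_s': 0.1, 'qpos': array([ 1.14739943e+00,  3.00433919e-01,  1.52149583e+00, -4.52054257e-06,
        1.32069458e+00, -6.66110377e-02]), 'joint_vel': array([ 0.00093476, -0.00154217, -0.00265683, -0.00065009, -0.00057284,
        0.00030747]), 'tau': array([ 7.30232823e-04, -5.32642114e+01, -3.53283763e+01,  7.09270779e-02,
        2.34931230e-02, -8.87187275e-05]), 'ee_pos': array([0.19201214, 0.51515388, 0.20494278]), 'eef_rot': array([-3.14056297e+00, -6.43012753e-05,  2.78480788e+00]), 'force': array([-0.60027142, -1.36330126, -0.76485313]), 'moment': array([ 0.0044528 , -0.01180058,  0.03221714]), 'grip_width': 0.09363278994159062}
```

View pics/scene0.png

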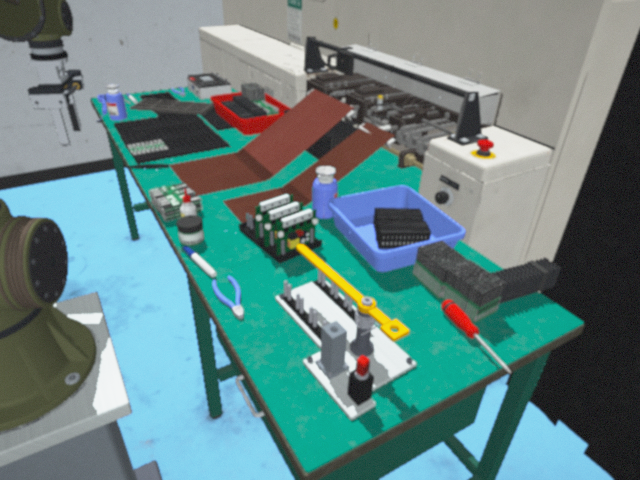

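View pics/top0.png

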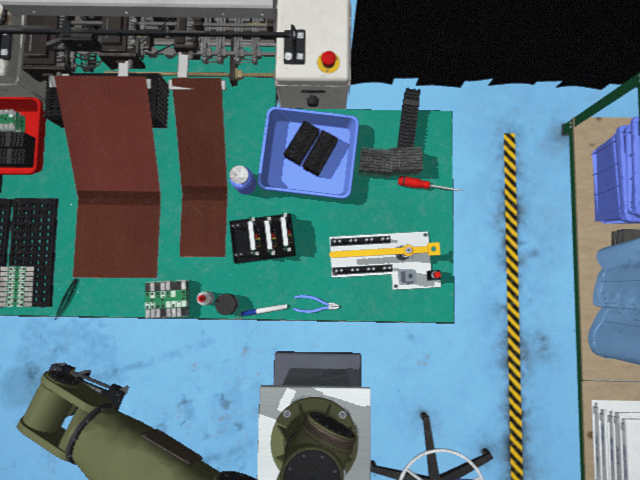

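View pics/wrist0.png

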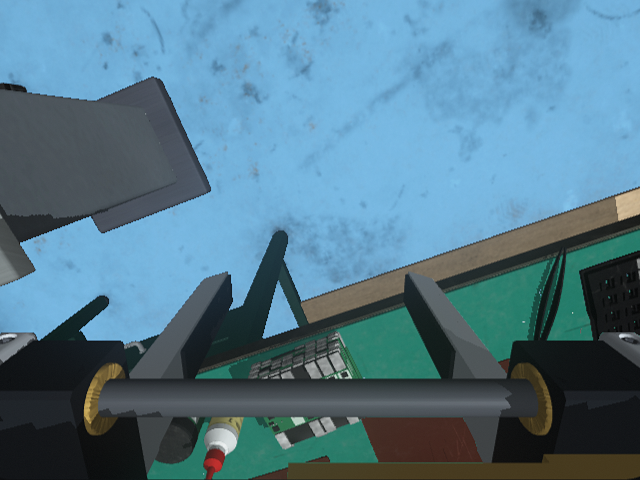

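```bash
python3 - <<'E'
import cv2
a=cv2.imread('pics/top0.png'); b=cv2.imread('pics/scene0.png')
x=cv2.resize(a[195:315,215:455],None,fx=3.3,fy=3.3,interpolation=cv2.INTER_CUBIC)
cv2.imwrite('pics/t0z.png',x)
cv2.imwrite('pics/s0z.png',cv2.resize(b[180:330,220:420],None,fx=4,fy=4,interpolation=cv2.INTER_CUBIC))
E
```

```text
(no output)
```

View pics/t0z.png

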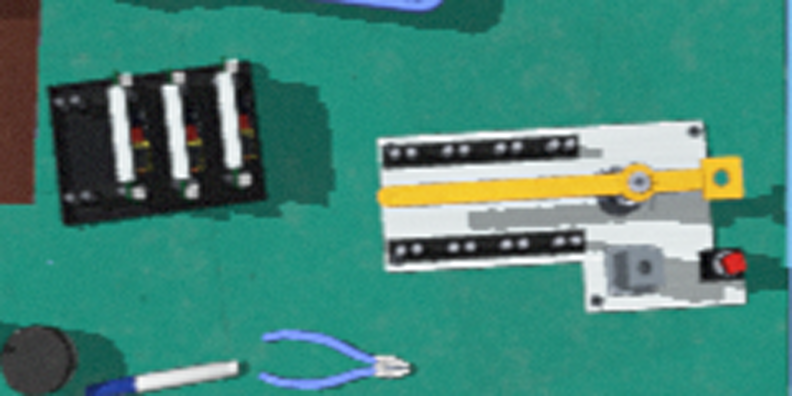

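View pics/s0z.png

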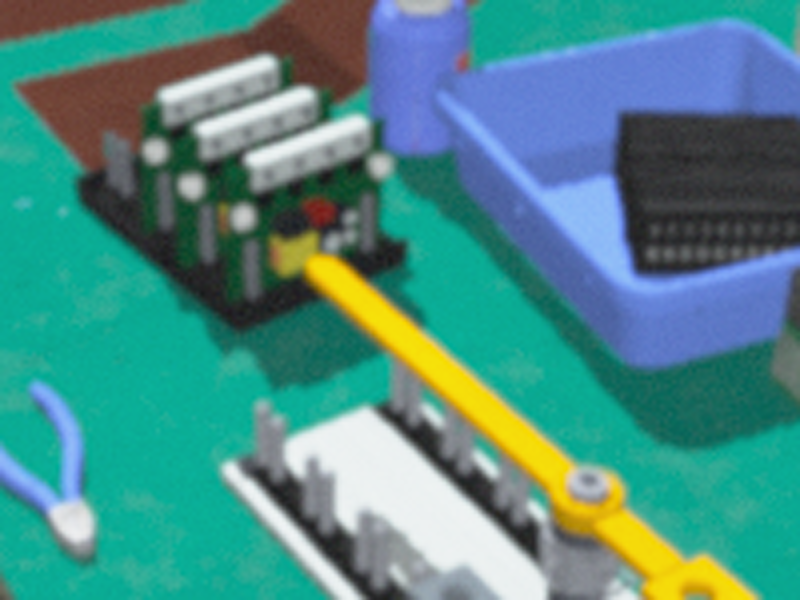

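```bash
cat >> h.py <<'E'
def cam(c,o=None):
    f=240/np.tan(np.radians(c['vertical_fov'])/2)
    if 'eye' in c: return f,c['cx'],c['cy'],R.from_euler('xyz',c['attitude']).as_matrix(),np.array(c['eye'])
    Rt=R.from_euler('xyz',o['eef_rot']).as_matrix(); H=c['hand_eye']
    return f,c['cx'],c['cy'],Rt@H[:3,:3],Rt@H[:3,3]+o['ee_pos']
def ray(k,px):
    f,cx,cy,M,e=k; return e,M@np.array([(px[0]-cx)/f,(px[1]-cy)/f,1])
def onz(k,px,z):
    e,d=ray(k,px); return e+d*(z-e[2])/d[2]
def proj(k,p):
    f,cx,cy,M,e=k; q=M.T@(np.asarray(p)-e); return np.array([f*q[0]/q[2]+cx,f*q[1]/q[2]+cy])
E
python3 - <<'E'
from h import *
k=cam(eyes.camera('top'))
P=lambda u,v,z:onz(k,(u/3.3+215,v/3.3+195),z).round(3)
print('hub',P(638,181,.122),'lug',P(721,178,.114),'barend',P(383,197,.114),'lockpost',P(644,268,.096),'pin top',P(734,262,.095))
for a in [(119,85,123,178),(174,85,182,181),(226,75,237,166)]: print('bar',P(a[0],a[1],.1),P(a[2],a[3],.1))
for a in [(50,88),(248,60),(266,198),(66,225)]: print('carrier',P(*a,.008))
for a in [(378,138),(705,120),(746,302),(386,270)]: print('rackbase',P(*a,.008))
E
```

```text
hub [ 0.538 -0.251  0.122] lug [ 0.542 -0.321  0.114] barend [ 0.521 -0.042  0.114] lockpost [ 0.467 -0.26   0.096] pin top [ 0.473 -0.335  0.095]
bar [0.613 0.181 0.1  ] [0.535 0.175 0.1  ]
bar [0.614 0.135 0.1  ] [0.533 0.126 0.1  ]
bar [0.623 0.091 0.1  ] [0.546 0.08  0.1  ]
carrier [0.621 0.256 0.008]
carrier [0.649 0.079 0.008]
carrier [0.526 0.06  0.008]
carrier [0.499 0.237 0.008]
rackbase [ 0.581 -0.038  0.008]
rackbase [ 0.602 -0.329  0.008]
rackbase [ 0.441 -0.364  0.008]
rackbase [ 0.464 -0.047  0.008]
```

Request:
{"fn": "jog_arm", "kwargs": {"moves": [[[40,-10,30],[0,0,-1.4],94],[[75,-25,60],[0,0,-2.8],94],[[105,-50,80],[0,0,-4.2],94],[[135,-78,90],[0,0,-5.6],94],[[165,-106,90],[0,0,-7],94]]}}

```text
time_s: 0.62
ee_pos: [0.3464, 0.4197, 0.2961]
eef_rot: [3.139, -0.001, 2.169]
force: [-0.1, 0.4, -0.4]
grip_width: 0.0943
```

Request:
{"fn": "jog_arm", "kwargs": {"moves": [[[30,-29,0],[0,0,-1.4],94],[[50,-65,0],[0,0,-2.8],94],[[60,-105,0],[0,0,-4.2],94],[[70,-145,0],[0,0,-5.6],94],[[80,-185,0],[0,0,-7],94]]}}

```text
time_s: 1.03
ee_pos: [0.4252, 0.2334, 0.2936]
eef_rot: [-3.141, 0.0, 1.557]
force: [0.6, 0.1, -0.4]
grip_width: 0.0942
```

Request:
{"fn": "jog_arm", "kwargs": {"moves": [[[0,-40,0],[0,0,-1.4],94],[[0,-80,0],[0,0,-2.8],94],[[0,-120,0],[0,0,-4.2],94],[[0,-160,0],[0,0,-5.6],94],[[0,-200,0],[0,0,-7],94]]}}

```text
time_s: 1.45
ee_pos: [0.4246, 0.0335, 0.294]
eef_rot: [3.141, -0.0, 0.946]
force: [0.5, 0.1, 0.6]
grip_width: 0.0941
```

Request:
{"fn": "jog_arm", "kwargs": {"moves": [[[0,-40,0],[0,0,-1.4],94],[[0,-80,0],[0,0,-2.8],94],[[0,-120,0],[0,0,-4.2],94],[[0,-160,0],[0,0,-5.6],94],[[0,-200,0],[0,0,-7],94]]}}

```text
time_s: 1.87
ee_pos: [0.4245, -0.1667, 0.294]
eef_rot: [3.141, -0.0, 0.335]
force: [1.1, -0.1, 0.6]
grip_width: 0.0939
```

Request:
{"fn": "jog_arm", "kwargs": {"moves": [[[0,-40,0],[0,0,-1.4],94],[[0,-80,0],[0,0,-2.8],94],[[0,-100,0],[0,0,-3],94],[[0,-110,0],[0,0,-3],94],[[0,-110,0],[0,0,-3],94]]}}

```text
time_s: 2.28
ee_pos: [0.4248, -0.2758, 0.2933]
eef_rot: [-3.141, 0.001, 0.079]
force: [-0.4, -0.3, 0.4]
grip_width: 0.0942
```

```bash
python3 - <<'E'
from h import *
o,c=shot('wrist','w1.png'); print(o['ee_pos'],o['eef_rot'])
k=cam(c,o)
for p in [(.538,-.251,.122),(.542,-.321,.114),(.467,-.26,.096),(.473,-.335,.095)]: print(proj(k,p))
E
```

```text
[ 0.42482184 -0.27580585  0.29329641] [-3.14089079e+00  8.11529565e-04  7.89042450e-02]
[299.11744251  91.41461619]
[374.51575308  94.06226123]
[304.59687502 167.68381961]
[376.85738691 167.57109243]
```

View pics/w1.png

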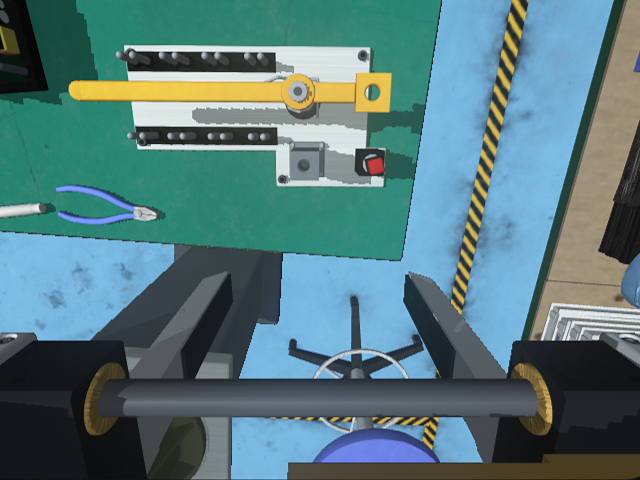

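```bash
python3 - <<'E'
import cv2
a=cv2.imread('pics/w1.png')
cv2.imwrite('pics/w1z.png',cv2.resize(a[60:195,265:405],None,fx=5,fy=5,interpolation=cv2.INTER_CUBIC)[:600])
E
```

```text
(no output)
```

View pics/w1z.png

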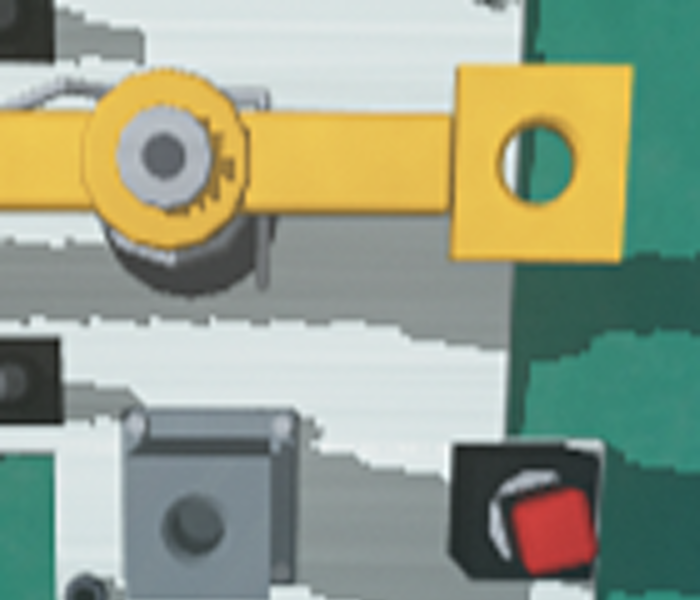

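```bash
python3 - <<'E'
from h import *
o=ctrl.get_obs(); c=eyes.camera('wrist'); k=cam(c,o)
P=lambda u,v,z:onz(k,(u/5+265-.4,v/5+60-.4),z)
hub=P(164,156,.122); lug=P(537,161,.114); lock=P(193,526,.096)
cor=np.array([P(509,502,.095),P(583,488,.095),P(598,553,.095),P(522,575,.095)])
print('hub',hub,'lug',lug,np.linalg.norm((hub-lug)[:2]),'lock',lock,np.linalg.norm((hub-lock)[:2]))
d=(hub-lug)[:2]; yaw=np.arctan2(-d[0],d[1]); print('rack yaw lug',yaw)
e=(lock-hub)[:2]; a=np.arctan2(e[1],e[0]); 
print('yaw from lock',a-(-np.pi/2-1.5)-2*np.pi*round((a+np.pi/2+1.5)/(2*np.pi)))
print('pin top',cor.mean(0)); dd=np.diff(cor,axis=0); print(np.linalg.norm(dd,axis=1),np.degrees(np.arctan2(dd[:,1],dd[:,0])))
# socket block corners top
print('block', [P(u,v,.06).round(4) for u,v in [(452,443),(603,441),(598,580)]])
Rz=R.from_euler('z',yaw).as_matrix().T
for n,p in [('lock',lock),('pin',cor.mean(0)),('lug',lug)]: print(n,(Rz@(p-hub))[:2])
# bar end & rods
bz=(a-(-np.pi/2-1.5))
m=c['frame'].astype(int); ye=(m[...,0]>180)&(m[...,1]>130)&(m[...,2]<90)
ys,xs=np.nonzero(ye); i=xs<80; print('barend px',xs.min(), ys[i].mean(), onz(k,(xs.min(),ys[i].mean()),.114))
E
```

```text
hub [ 0.53865088 -0.24795704  0.122     ] lug [ 0.5441146  -0.31700926  0.114     ] 0.06926804449923166 lock [ 0.47005905 -0.25699393  0.096     ] 0.06918456803580521
rack yaw lug 0.07895987865476153
yaw from lock 0.06019804363118153
pin top [ 0.47525362 -0.33169726  0.095     ]
[0.01545376 0.01383972 0.01633884] [ -74.76687645 -159.41740536  110.85979627]
block [array([ 0.4895, -0.3125,  0.06  ]), array([ 0.4927, -0.3462,  0.06  ]), array([ 0.4618, -0.3492,  0.06  ])]
lock [-0.06909093 -0.00359836]
pin [-0.06980498 -0.07847867]
lug [ 4.99223746e-19 -6.92680445e-02]
barend px 71 89.41134751773049 [ 0.52354501 -0.03672947  0.114     ]
```

Request:
{"fn": "jog_arm", "kwargs": {"moves": [[[20,-20,-30],[0,0,1],50],[[40,-40,-60],[0,0,2],50],[[50,-56,-90],[0,0,2.6],50],[[50,-56,-90],[0,0,2.6],50],[[50,-56,-90],[0,0,2.6],50]]}}

```text
time_s: 2.8
ee_pos: [0.4752, -0.3291, 0.2029]
eef_rot: [-3.139, 0.002, 0.307]
force: [0.5, 0.4, 1.8]
grip_width: 0.0637
```

```bash
python3 - <<'E'
from h import *
o,c=shot('wrist','w2.png'); print(o['ee_pos'],o['eef_rot'],o['grip_width'])
E
```

```text
[ 0.47522631 -0.32912306  0.20286839] [-3.13906703e+00  1.50928729e-03  3.07423856e-01] 0.06371368767225674
```

View pics/w2.png

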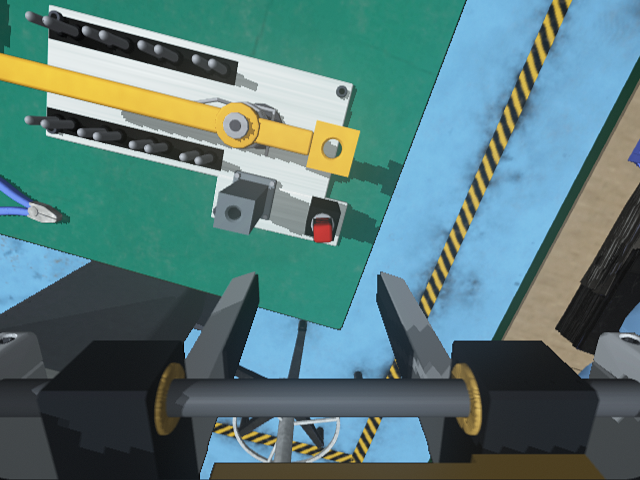

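```bash
python3 - <<'E'
import cv2
a=cv2.imread('pics/w2.png')
cv2.imwrite('pics/w2z.png',cv2.resize(a[120:250,210:365],None,fx=5,fy=5,interpolation=cv2.INTER_CUBIC)[:600])
cv2.imwrite('pics/w2y.png',cv2.resize(a[190:250,290:355],None,fx=9,fy=9,interpolation=cv2.INTER_CUBIC)[:600])
E
```

```text
(no output)
```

View pics/w2y.png

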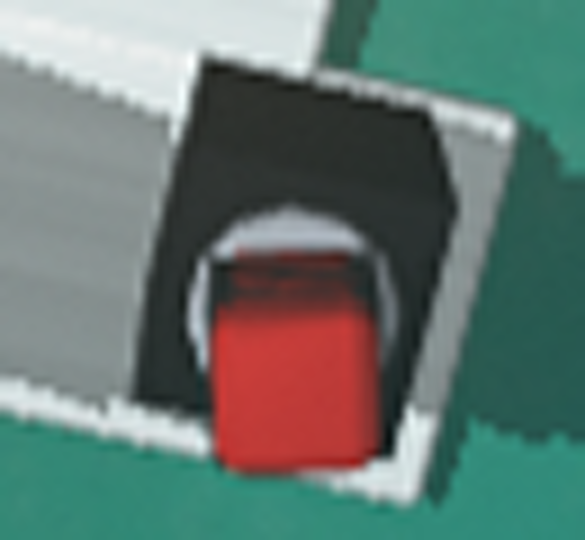

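View pics/w2z.png

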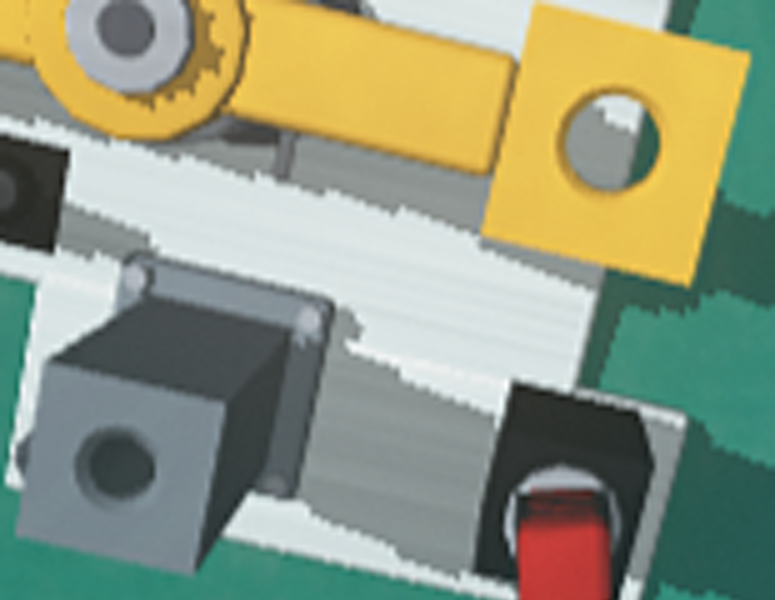

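```bash
python3 - <<'E'
from h import *
o=ctrl.get_obs(); c=eyes.camera('wrist'); k=cam(c,o)
print(o['ee_pos'])
print('pin',onz(k,(290+298/9-.45,190+389/9-.45),.095))
P=lambda u,v,z:onz(k,(u/5+210-.4,v/5+120-.4),z)
hub=P(128,30,.122);lug=P(611,142,.114);lock=P(117,466,.096)
print(hub,lug,lock,np.linalg.norm((hub-lug)[:2]),np.linalg.norm((hub-lock)[:2]))
d=(hub-lug)[:2]; e=(lock-hub)[:2]
print(np.arctan2(-d[0],d[1]),(np.arctan2(e[1],e[0])+np.pi/2+1.5)%(2*np.pi))
E
```

```text
[ 0.47548607 -0.32935488  0.20483495]
pin [ 0.47533975 -0.3349965   0.095     ]
[ 0.5385149  -0.24989145  0.122     ] [ 0.5442209  -0.31959589  0.114     ] [ 0.46954028 -0.25918375  0.096     ] 0.06993760241236295 0.06959773883537992
0.08167771510275963 0.06311806603289805
```

```bash
python3 - <<'E'
from h import *
for i in range(4):
    o=ctrl.get_obs(); print(o['time_s'],o['ee_pos'].round(4),o['eef_rot'].round(4),o['qpos'].round(4),o['joint_vel'].round(3)); eyes.camera('wrist')
E
```

```text
2.9 [ 0.4756 -0.3296  0.2059] [ 3.1397e+00 -1.5000e-03  3.0700e-01] [-6.6930e-01  3.6220e-01  1.4374e+00  1.0000e-04  1.3396e+00  5.9450e-01] [-0.005 -0.019 -0.006 -0.002 -0.005 -0.005]
2.95 [ 0.4756 -0.3298  0.2063] [ 3.1389e+00 -1.9000e-03  3.0690e-01] [-6.6960e-01  3.6170e-01  1.4373e+00  1.0000e-04  1.3394e+00  5.9430e-01] [-0.007 -0.003  0.001  0.001 -0.005 -0.006]
3.0 [ 0.4755 -0.33    0.2063] [ 3.1388e+00 -2.0000e-03  3.0680e-01] [-6.7000e-01  3.6170e-01  1.4373e+00  1.0000e-04  1.3392e+00  5.9400e-01] [-0.006  0.005  0.003 -0.001 -0.003 -0.005]
3.05 [ 0.4755 -0.3302  0.206 ] [ 3.139e+00 -1.800e-03  3.068e-01] [-0.6702  0.3621  1.4374  0.      1.339   0.5938] [-0.006  0.008  0.003  0.002 -0.003 -0.004]
```

Request:
{"fn": "jog_arm", "kwargs": {"moves": [[[0,0,0],[0,0,0],50],[[0,0,0],[0,0,0],50],[[0,0,0],[0,0,0],50],[[0,0,0],[0,0,0],50]]}}

```text
time_s: 3.43
ee_pos: [0.4751, -0.3307, 0.204]
eef_rot: [3.142, -0.0, 0.306]
force: [-0.3, -0.5, -0.2]
grip_width: 0.05
```

```bash
cat >> h.py <<'E'
def blob(m,amin=20):
    n,l,s,ce=cv2.connectedComponentsWithStats(m.astype(np.uint8)); 
    return sorted([(s[i,4],ce[i],s[i]) for i in range(1,n) if s[i,4]>=amin],key=lambda t:-t[0])
def redtop(f):
    f=f.astype(int); return (f[...,0]>150)&(f[...,1]<90)&(f[...,2]<90)
E
python3 - <<'E'
from h import *
o,c=shot('wrist','w3.png'); k=cam(c,o); print(o['ee_pos'],o['eef_rot'])
for b in blob(redtop(c['frame'])): print(b,onz(k,b[1],.095))
a=cv2.imread('pics/w3.png')
cv2.imwrite('pics/w3z.png',cv2.resize(a[100:250,210:365],None,fx=5,fy=5,interpolation=cv2.INTER_CUBIC)[:600])
E
```

```text
[ 0.47507828 -0.33066741  0.20395478] [ 3.14154135e+00 -6.16007711e-05  3.06298827e-01]
(np.int32(266), array([319.52255639, 232.16541353]), array([311, 224,  17,  17, 266], dtype=int32)) [ 0.47484686 -0.33354713  0.095     ]
```

View pics/w3z.png

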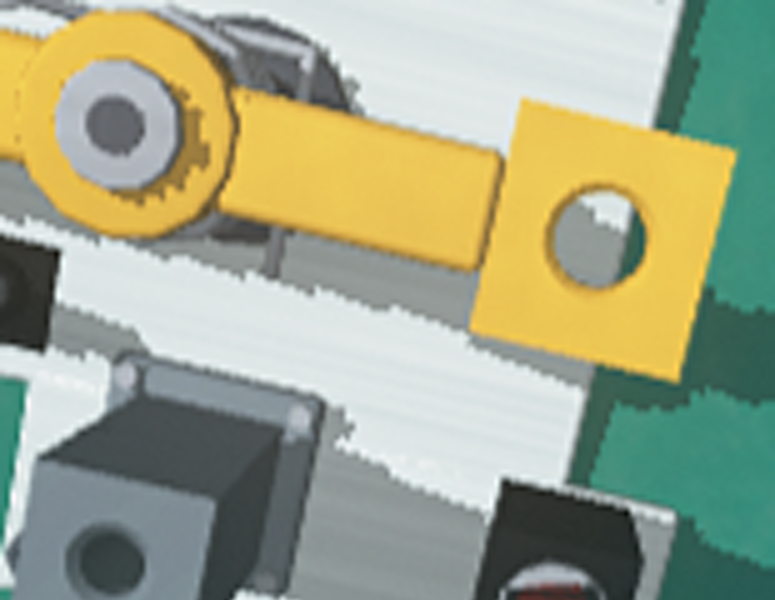

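```bash
python3 - <<'E'
from h import *
o=ctrl.get_obs(); c=eyes.camera('wrist'); k=cam(c,o)
P=lambda u,v,z:onz(k,(u/5+210-.4,v/5+100-.4),z)
hub=P(117,126,.122);lug=P(597,237,.114);lock=P(106,559,.096)
print(hub,lug,lock,np.linalg.norm((hub-lug)[:2]),np.linalg.norm((hub-lock)[:2]))
d=(hub-lug)[:2]; e=(lock-hub)[:2]
print(np.arctan2(-d[0],d[1]),(np.arctan2(e[1],e[0])+np.pi/2+1.5)%(2*np.pi))
E
```

```text
[ 0.5382301  -0.24987327  0.122     ] [ 0.54386913 -0.31875252  0.114     ] [ 0.46999438 -0.25865693  0.096     ] 0.0691096999444394 0.06879873988216169
0.08168617009436625 0.057224926432030365
```

Request:
{"fn": "jog_arm", "kwargs": {"moves": [[[0,-2,-35],[0,0,0],50],[[0,-2,-70],[0,0,0],50],[[0,-2,-105],[0,0,0],50],[[0,-2,-134],[0,0,0],50],[[0,-2,-134],[0,0,0],50]]}}

```text
time_s: 3.95
ee_pos: [0.4728, -0.3309, 0.0643]
eef_rot: [-3.134, 0.005, 0.306]
force: [-0.4, 0.3, -0.6]
grip_width: 0.0499
```

Request:
{"fn": "jog_arm", "kwargs": {"moves": [[[0,0,0],[0,0,0],50],[[0,0,0],[0,0,0],40],[[0,0,0],[0,0,0],30],[[0,0,0],[0,0,0],20],[[0,0,0],[0,0,0],10]], "squeeze": 8}}

```text
time_s: 4.37
ee_pos: [0.4756, -0.333, 0.0712]
eef_rot: [3.14, -0.001, 0.306]
force: [-0.1, -0.5, 0.6]
grip_width: 0.0267
```

Request:
{"fn": "jog_arm", "kwargs": {"moves": [[[0,0,0],[0,0,0],8],[[0,0,0],[0,0,0],8],[[0,0,0],[0,0,0],8],[[0,0,0],[0,0,0],8]]}}

```text
time_s: 4.7
ee_pos: [0.4753, -0.3328, 0.0704]
eef_rot: [3.141, -0.0, 0.306]
force: [-1.1, 1.7, 6.5]
grip_width: 0.0159
```

Request:
{"fn": "jog_arm", "kwargs": {"moves": [[[0,0,0],[0,0,0],8],[[0,0,0],[0,0,0],8],[[0,0,0],[0,0,0],8],[[0,0,0],[0,0,0],8]], "squeeze": 40}}

```text
time_s: 5.03
ee_pos: [0.4753, -0.3328, 0.0704]
eef_rot: [3.141, -0.0, 0.306]
force: [-0.5, 0.6, 6.9]
grip_width: 0.0156
```

```bash
python3 - <<'E'
from h import *
o,c=shot('wrist','w4.png'); shot('scene','s4.png'); print(o['ee_pos'],o['eef_rot'],o['force'],o['moment'])
E
```

```text
[ 0.47528301 -0.3328269   0.07042463] [ 3.14099756e+00 -3.61752559e-04  3.06469378e-01] [-0.5432583   0.59195753  6.89553077] [0.14757623 0.37660449 0.03971312]
```

View pics/w4.png

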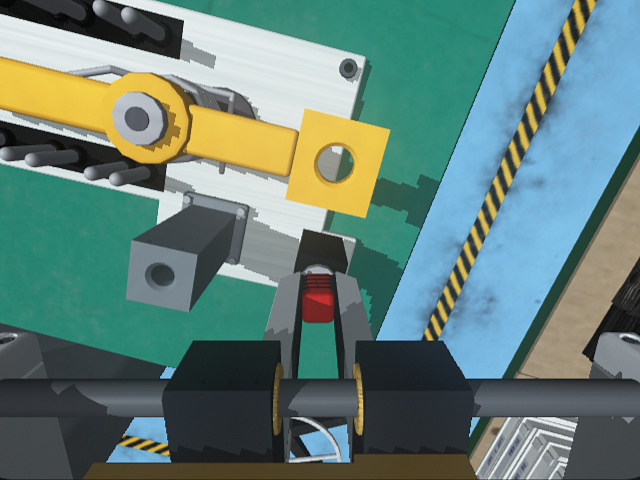

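View pics/s4.png

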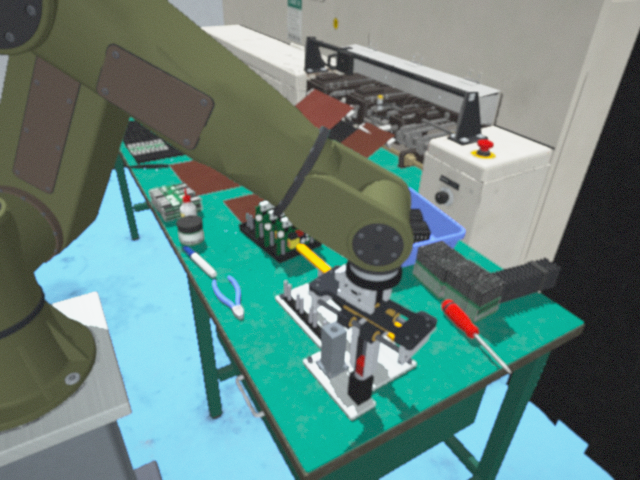

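Request:
{"fn": "jog_arm", "kwargs": {"moves": [[[0,0,25],[0,0,0],8],[[0,0,55],[0,0,0],8],[[0,0,90],[0,0,0],8],[[0,0,117],[0,0,0],8],[[0,0,117],[0,0,0],8]]}}

```text
time_s: 5.55
ee_pos: [0.4766, -0.3338, 0.1926]
eef_rot: [3.135, -0.005, 0.306]
force: [0.5, -0.7, 0.3]
grip_width: 0.0156
```

Request:
{"fn": "jog_arm", "kwargs": {"moves": [[[35,7,0],[0,0,0],8],[[55,11.7,0],[0,0,0],8],[[69,14.7,0],[0,0,0],8],[[69,14.7,0],[0,0,0],8],[[69,14.7,0],[0,0,0],8]]}}

```text
time_s: 5.97
ee_pos: [0.544, -0.3176, 0.1856]
eef_rot: [-3.14, 0.001, 0.307]
force: [-0.0, 0.1, -1.8]
grip_width: 0.0157
```

Request:
{"fn": "jog_arm", "kwargs": {"moves": [[[0,0,0],[0,0,0],8],[[0,0,0],[0,0,0],8],[[0,0,0],[0,0,0],8],[[0,0,0],[0,0,0],8]]}}

```text
time_s: 6.3
ee_pos: [0.5437, -0.3183, 0.1871]
eef_rot: [3.141, -0.0, 0.306]
force: [0.4, 0.2, 0.5]
grip_width: 0.0158
```

```bash
python3 - <<'E'
from h import *
o,c=shot('wrist','w5.png'); shot('scene','s5.png'); print(o['ee_pos'],o['eef_rot'],o['force'],o['grip_width'])
b=cv2.imread('pics/s5.png'); cv2.imwrite('pics/s5z.png',cv2.resize(b[260:420,280:440],None,fx=3.7,fy=3.7,interpolation=cv2.INTER_CUBIC))
E
```

```text
[ 0.54369412 -0.31825926  0.18708331] [ 3.14137391e+00 -1.70972745e-04  3.05876049e-01] [0.40008341 0.18194071 0.49670369] 0.015786725036525798
```

View pics/w5.png

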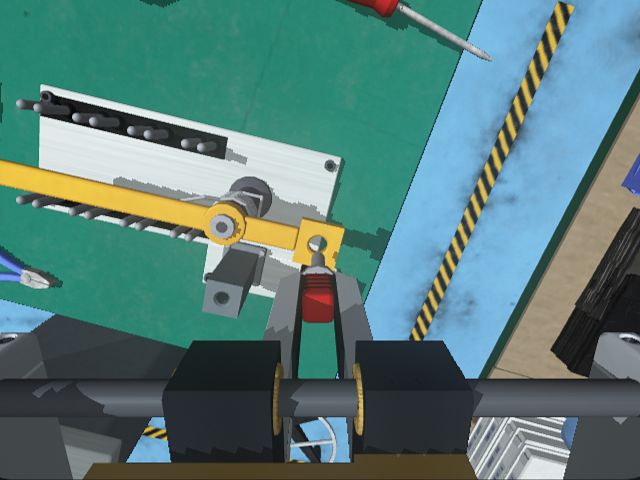

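View pics/s5z.png

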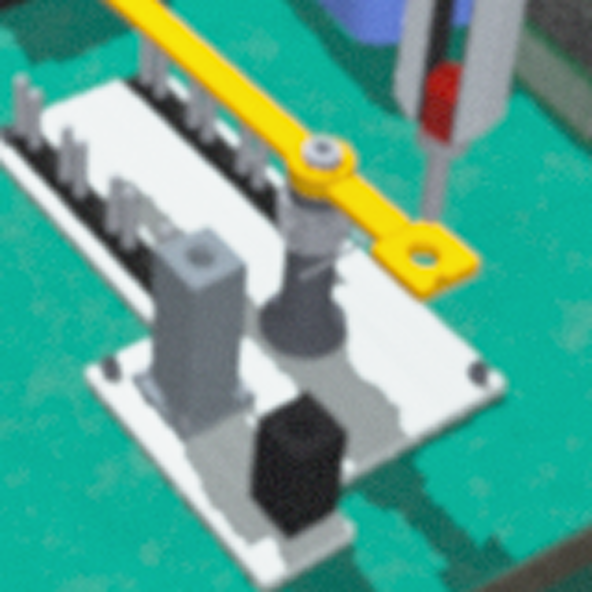

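Request:
{"fn": "jog_arm", "kwargs": {"moves": [[[0,0,-10],[0,0,0],8],[[0,0,-20],[0,0,0],8],[[0,0,-28],[0,0,0],8],[[0,0,-33],[0,0,0],8],[[0,0,-33],[0,0,0],8]]}}

```text
time_s: 6.82
ee_pos: [0.5436, -0.3176, 0.152]
eef_rot: [-3.14, 0.002, 0.306]
force: [-1.2, 0.8, -1.2]
grip_width: 0.0158
```

```bash
python3 - <<'E'
from h import *
o,c=shot('wrist','w6.png'); shot('scene','s6.png'); print(o['ee_pos'],o['eef_rot'],o['force'],o['grip_width'])
b=cv2.imread('pics/s6.png'); cv2.imwrite('pics/s6z.png',cv2.resize(b[260:420,280:440],None,fx=3.7,fy=3.7,interpolation=cv2.INTER_CUBIC))
h=o['ee_pos'][:2]*0
psi=.0685; hub=np.array([64.25,84.5])
for t in np.arange(0,1.66,.1).tolist()+[1.5]:
    a=-np.pi/2+psi-t; p=hub+70*np.array([np.cos(a),np.sin(a)]); print(round(t,2),(p-[69,14.7]).round(1))
E
```

```text
[ 0.54357321 -0.31763073  0.15195138] [-3.13951856e+00  1.67874591e-03  3.06462690e-01] [-1.19569977  0.79783677 -1.19525927] 0.01582672762812418
0.0 [ 0. -0.]
0.1 [-7.  -0.2]
0.2 [-13.9   0.4]
0.3 [-20.8   1.7]
0.4 [-27.5   3.6]
0.5 [-34.    6.2]
0.6 [-40.2   9.5]
0.7 [-46.1  13.3]
0.8 [-51.5  17.7]
0.9 [-56.5  22.6]
1.0 [-60.9  28. ]
1.1 [-64.8  33.9]
1.2 [-68.1  40. ]
1.3 [-70.8  46.5]
1.4 [-72.8  53.2]
1.5 [-74.1  60.1]
1.6 [-74.7  67. ]
1.5 [-74.1  60.1]
```

View pics/s6z.png

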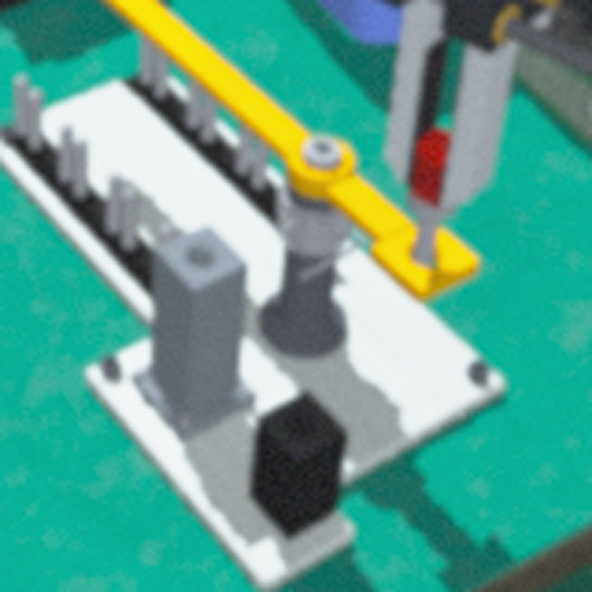

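View pics/w6.png

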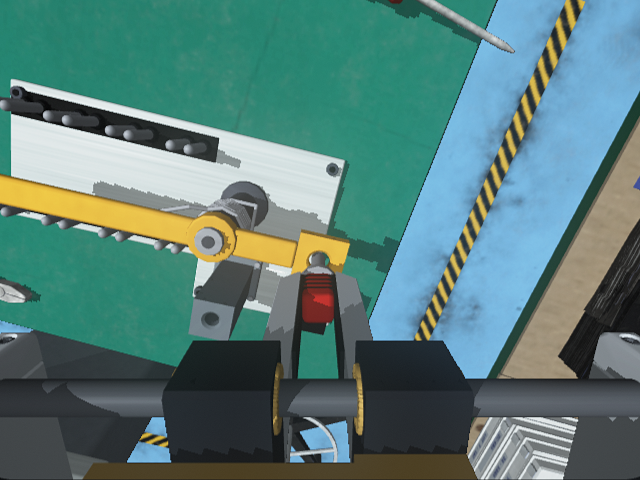

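Request:
{"fn": "jog_arm", "kwargs": {"moves": [[[-7,0,0],[0,0,0],8],[[-13.9,0.4,0.5],[0,0,0],8],[[-20.8,1.7,0.5],[0,0,0],8],[[-27.5,3.6,1],[0,0,0],8],[[-34,6.2,1],[0,0,0],8]]}}

```text
time_s: 7.33
ee_pos: [0.5095, -0.3117, 0.1553]
eef_rot: [3.141, -0.001, 0.306]
force: [5.5, 1.9, -2.3]
grip_width: 0.0156
```

Request:
{"fn": "jog_arm", "kwargs": {"moves": [[[-6.2,3.3,0],[0,0,0],8],[[-12.1,7.1,0],[0,0,0],8],[[-17.5,11.5,0.5],[0,0,0],8],[[-22.5,16.4,1],[0,0,0],8],[[-26.9,21.8,1],[0,0,0],8]]}}

```text
time_s: 7.75
ee_pos: [0.4827, -0.2901, 0.1563]
eef_rot: [3.14, -0.001, 0.306]
force: [5.1, -1.4, -2.5]
grip_width: 0.0155
```

```bash
python3 - <<'E'
from h import *
o,c=shot('wrist','w7.png'); shot('scene','s7.png'); print(o['ee_pos'],o['eef_rot'],o['force'],o['grip_width'])
b=cv2.imread('pics/s7.png'); cv2.imwrite('pics/s7z.png',cv2.resize(b[260:420,280:440],None,fx=3.7,fy=3.7,interpolation=cv2.INTER_CUBIC))
E
```

```text
[ 0.48271377 -0.29005393  0.15626831] [ 3.14009967e+00 -5.38475955e-04  3.06208296e-01] [ 5.1235099  -1.35219137 -2.51503663] 0.015518305773796951
```

View pics/s7z.png

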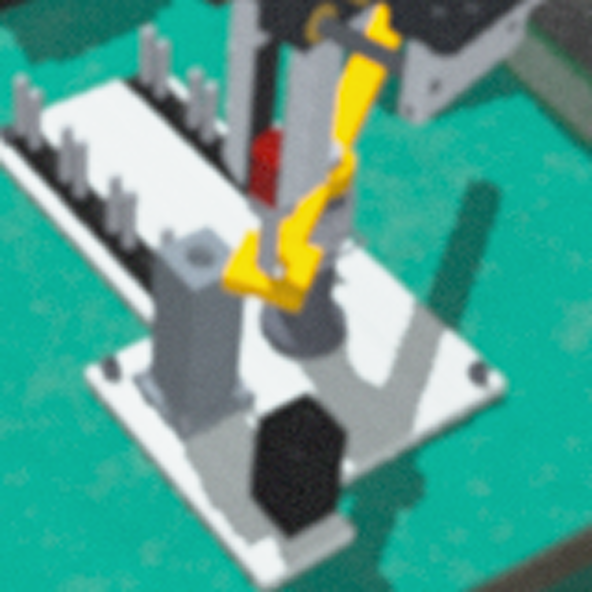

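Request:
{"fn": "jog_arm", "kwargs": {"moves": [[[-3.9,5.9,0],[0,0,0],8],[[-7.2,12,0],[0,0,0],8],[[-9.9,18.5,0],[0,0,0],8],[[-11.9,25.2,0],[0,0,0],8],[[-13,32.1,0],[0,0,0],8]]}}

```text
time_s: 8.27
ee_pos: [0.4704, -0.2585, 0.1564]
eef_rot: [3.139, -0.001, 0.306]
force: [5.3, -5.4, -2.0]
grip_width: 0.0156
```

Request:
{"fn": "jog_arm", "kwargs": {"moves": [[[0,0,0],[0,0,0],8],[[0,0,0],[0,0,0],8],[[0,0,0],[0,0,0],8],[[0,0,0],[0,0,0],8]]}}

```text
time_s: 8.6
ee_pos: [0.4702, -0.2584, 0.1561]
eef_rot: [3.141, 0.0, 0.306]
force: [0.3, -3.3, 2.2]
grip_width: 0.0157
```

```bash
python3 - <<'E'
from h import *
o,c=shot('wrist','w8.png'); shot('scene','s8.png'); print(o['ee_pos'],o['eef_rot'],o['force'],o['grip_width'], o['ee_pos']-[.4753,-.3328,.0704])
b=cv2.imread('pics/s8.png'); cv2.imwrite('pics/s8z.png',cv2.resize(b[260:420,280:440],None,fx=3.7,fy=3.7,interpolation=cv2.INTER_CUBIC))
E
```

```text
[ 0.47015631 -0.25844817  0.156052  ] [3.14110280e+00 1.33310171e-04 3.06113221e-01] [ 0.32654581 -3.2516662   2.21548462] 0.01572926572655629 [-0.00514369  0.07435183  0.085652  ]
```

View pics/s8z.png

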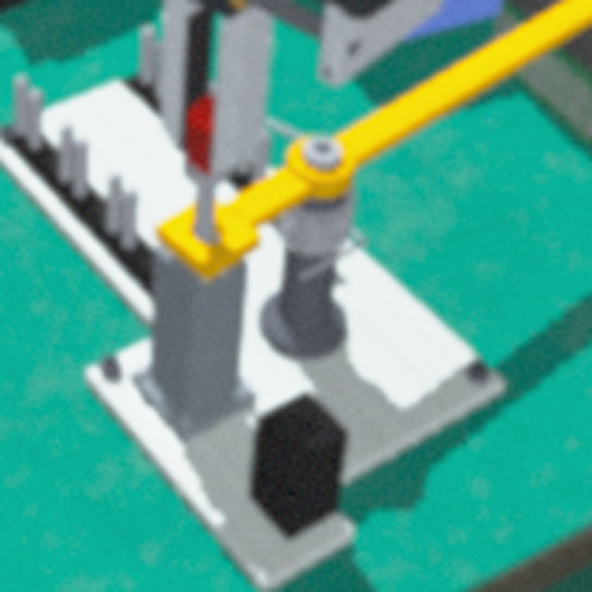

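View pics/w8.png

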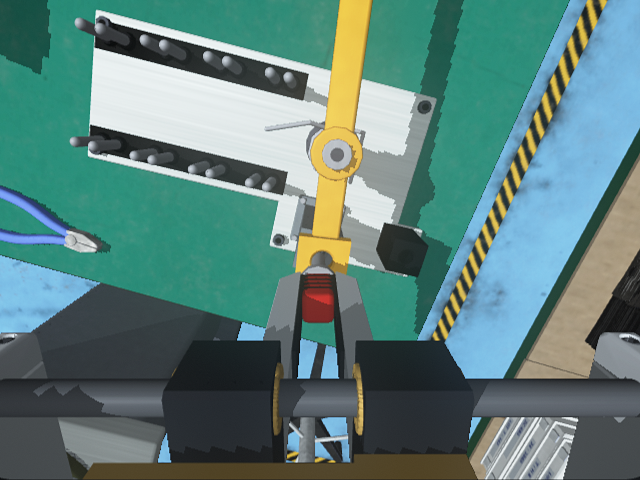

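Request:
{"fn": "jog_arm", "kwargs": {"moves": [[[0,0.4,-3],[0,0,0],8],[[0,0.4,-6],[0,0,0],8],[[0,0.4,-9],[0,0,0],8],[[0,0.4,-12],[0,0,0],8],[[0,0.4,-12],[0,0,0],8]]}}

```text
time_s: 9.12
ee_pos: [0.4699, -0.2572, 0.1428]
eef_rot: [-3.14, 0.001, 0.306]
force: [1.6, -4.5, -2.9]
grip_width: 0.0159
```

Request:
{"fn": "jog_arm", "kwargs": {"moves": [[[0,0,-4],[0,0,0],8],[[0,0,-8],[0,0,0],8],[[0,0,-12],[0,0,0],8],[[0,0,-16],[0,0,0],8],[[0,0,-17],[0,0,0],8]]}}

```text
time_s: 9.53
ee_pos: [0.47, -0.2573, 0.1261]
eef_rot: [-3.141, 0.0, 0.306]
force: [0.2, -4.2, 1.7]
grip_width: 0.0154
```

Request:
{"fn": "jog_arm", "kwargs": {"moves": [[[0,0,0],[0,0,0],8],[[0,0,0],[0,0,0],8],[[0,0,0],[0,0,0],8]]}}

```text
time_s: 9.78
ee_pos: [0.47, -0.2574, 0.1266]
eef_rot: [-3.141, 0.001, 0.306]
force: [0.5, -3.4, -3.5]
grip_width: 0.0158
```

Request:
{"fn": "jog_arm", "kwargs": {"moves": [[[0,0,-2],[0,0,0],8],[[0,0,-2.5],[0,0,0],8],[[0,0,-2.5],[0,0,0],8]]}}

```text
time_s: 10.03
ee_pos: [0.4703, -0.2576, 0.1245]
eef_rot: [3.141, -0.0, 0.306]
force: [0.1, -3.0, -0.3]
grip_width: 0.0159
```

Request:
{"fn": "jog_arm", "kwargs": {"moves": [[[0,0,0],[0,0,0],20],[[0,0,0],[0,0,0],28],[[0,0,0],[0,0,0],36],[[0,0,0],[0,0,0],40],[[0,0,0],[0,0,0],40]]}}

```text
time_s: 10.45
ee_pos: [0.4701, -0.2572, 0.1242]
eef_rot: [-3.141, 0.0, 0.306]
force: [0.7, 0.2, 0.3]
grip_width: 0.0394
```

Request:
{"fn": "jog_arm", "kwargs": {"moves": [[[0,0,0],[0,0,0],40],[[0,0,20],[0,0,0],40],[[0,0,50],[0,0,0],40],[[0,0,90],[0,0,0],40],[[0,0,125],[0,0,0],40]]}}

```text
time_s: 10.87
ee_pos: [0.4699, -0.2572, 0.2513]
eef_rot: [-3.141, 0.0, 0.306]
force: [0.3, -0.2, -0.3]
grip_width: 0.0401
```

```bash
python3 - <<'E'
from h import *
o,c=shot('wrist','w9.png'); shot('scene','s9.png'); print(o['ee_pos'],o['eef_rot'],o['force'],o['grip_width'], o['ee_pos']-[.4753,-.3328,.0704])
b=cv2.imread('pics/s9.png'); cv2.imwrite('pics/s9z.png',cv2.resize(b[260:420,280:440],None,fx=3.7,fy=3.7,interpolation=cv2.INTER_CUBIC))
E
```

```text
[ 0.46994584 -0.25724103  0.25129153] [-3.14126925e+00  9.51180639e-05  3.06468457e-01] [ 0.26724249 -0.19430401 -0.27741066] 0.04005383853329341 [-0.00535416  0.07555897  0.18089153]
```

View pics/s9z.png

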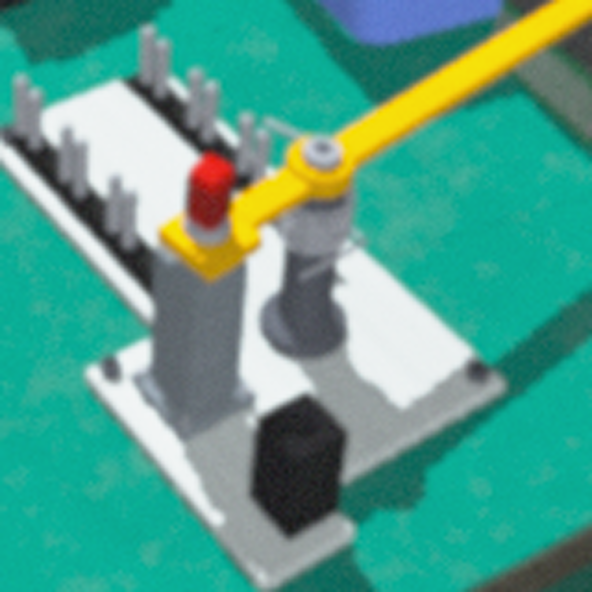

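View pics/w9.png

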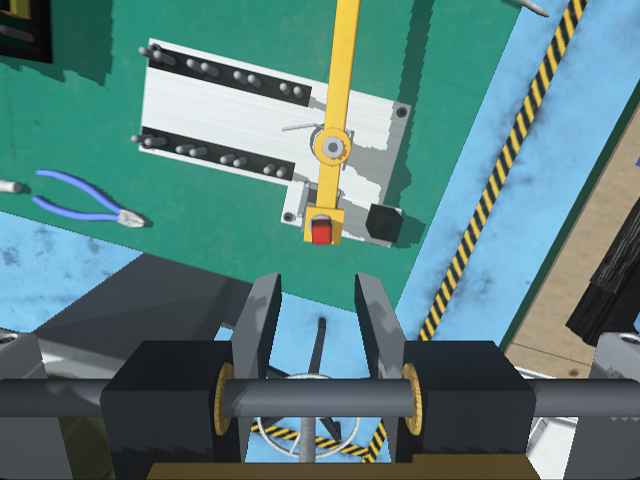

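Request:
{"fn": "jog_arm", "kwargs": {"moves": [[[15,38,0],[0,0,-0.7],40],[[30,78,0],[0,0,-1.4],40],[[45,117,0],[0,0,-2.1],40],[[60,150,0],[0,0,-2.7],40],[[60,150,0],[0,0,-2.7],40]]}}

```text
time_s: 11.38
ee_pos: [0.5316, -0.1024, 0.2486]
eef_rot: [-3.14, 0.0, 0.072]
force: [-0.6, -0.6, -0.4]
grip_width: 0.0405
```

Request:
{"fn": "jog_arm", "kwargs": {"moves": [[[0,0,0],[0,0,0],34],[[0,0,0],[0,0,0],34],[[0,0,0],[0,0,0],34],[[0,0,0],[0,0,0],34]]}}

```text
time_s: 11.72
ee_pos: [0.5299, -0.1086, 0.2492]
eef_rot: [-3.142, 0.0, 0.069]
force: [0.8, 0.6, -0.7]
grip_width: 0.034
```

```bash
python3 - <<'E'
from h import *
o,c=shot('wrist','w10.png'); shot('top','t10.png'); print(o['ee_pos'],o['eef_rot'],o['force'],o['grip_width'])
k=cam(c,o)
hub=np.array([.53955,-.2483]); psi=.0685
for s,y in enumerate([-69,-23,23,69]):
  for x in(-42,42):
    for dy in(-7,7):
      p=hub+np.array([[np.cos(psi),-np.sin(psi)],[np.sin(psi),np.cos(psi)]])@np.array([x,y+120+dy])/1000
      print(s+1,x,dy,proj(k,[*p,.05]).round(1))
E
```

```text
[ 0.52985894 -0.10856045  0.24922704] [-3.14159044e+00  2.07622881e-04  6.94987384e-02] [ 0.80246445  0.64155878 -0.7255857 ] 0.03395100592445594
1 -42 -7 [402.8 245.3]
1 -42 7 [390.2 245.3]
1 42 -7 [408.4 168.9]
1 42 7 [395.  168.9]
2 -42 -7 [361.4 245.2]
2 -42 7 [348.8 245.2]
2 42 -7 [364.4 168.9]
2 42 7 [351.  168.8]
3 -42 -7 [320.1 245.2]
3 -42 7 [307.5 245.1]
3 42 -7 [320.4 168.8]
3 42 7 [307.  168.8]
4 -42 -7 [278.7 245.1]
4 -42 7 [266.1 245.1]
4 42 -7 [276.4 168.7]
4 42 7 [263.  168.7]
```

View pics/w10.png

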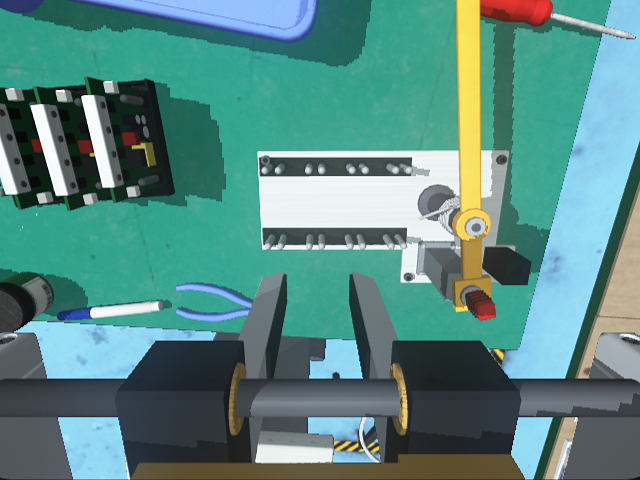

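```bash
python3 - <<'E'
import cv2
a=cv2.imread('pics/w10.png')
b=a[140:265,245:425]
z=cv2.resize(b,None,fx=4.4,fy=4.4,interpolation=cv2.INTER_CUBIC)
for u,v in [(402.8,245.3),(390.2,245.3),(408.4,168.9),(395,168.9),(361.4,245.2),(348.8,245.2),(364.4,168.9),(351,168.9),(320.1,245.2),(307.5,245.2),(320.4,168.8),(307,168.8),(278.7,245.1),(266.1,245.1),(276.4,168.8),(263,168.8)]:
    cv2.circle(z,(int((u-245+.5)*4.4),int((v-140+.5)*4.4)),2,(0,0,255),-1)
cv2.imwrite('pics/w10z.png',z)
E
```

```text
(no output)
```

View pics/w10z.png

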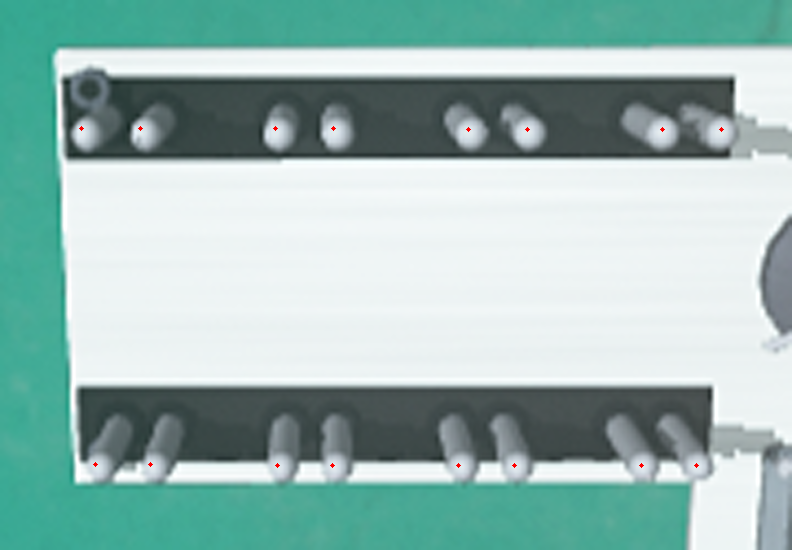

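Request:
{"fn": "jog_arm", "kwargs": {"moves": [[[2,10,0],[0,0,1.4],34],[[4,20,0],[0,0,2.8],34],[[6,30,0],[0,0,4.2],34],[[8,40,0],[0,0,5.6],34],[[10,50,0],[0,0,7],34]]}}

```text
time_s: 12.23
ee_pos: [0.5402, -0.0576, 0.2494]
eef_rot: [3.142, -0.0, 0.687]
force: [-0.2, 0.9, 0.7]
grip_width: 0.0341
```

Request:
{"fn": "jog_arm", "kwargs": {"moves": [[[2,10,0],[0,0,1.4],34],[[4,20,0],[0,0,2.8],34],[[6,30,0],[0,0,4.2],34],[[8,40,0],[0,0,5.6],34],[[10,50,0],[0,0,7],34]]}}

```text
time_s: 12.65
ee_pos: [0.5502, -0.0075, 0.2494]
eef_rot: [3.142, -0.0, 1.298]
force: [-1.7, -0.1, -0.2]
grip_width: 0.0338
```

Request:
{"fn": "jog_arm", "kwargs": {"moves": [[[2,10,0],[0,0,1.4],34],[[4,20,0],[0,0,2.8],34],[[6,30,0],[0,0,4.2],34],[[8,40,0],[0,0,5.6],34],[[10,50,0],[0,0,7],34]]}}

```text
time_s: 13.07
ee_pos: [0.5603, 0.0424, 0.2494]
eef_rot: [-3.142, 0.0, 1.909]
force: [-0.3, 0.2, -0.5]
grip_width: 0.034
```

Request:
{"fn": "jog_arm", "kwargs": {"moves": [[[2,10,0],[0,0,1.4],34],[[4,20,0],[0,0,2.8],34],[[6,30,0],[0,0,4.2],34],[[8,40,0],[0,0,5.6],34],[[10,50,0],[0,0,7],34]]}}

```text
time_s: 13.48
ee_pos: [0.5703, 0.0924, 0.2494]
eef_rot: [3.142, 0.0, 2.52]
force: [-0.5, -1.0, 0.5]
grip_width: 0.0342
```

Request:
{"fn": "jog_arm", "kwargs": {"moves": [[[2,10,0],[0,0,1.4],34],[[4,20,0],[0,0,2.8],34],[[6,30,0],[0,0,4.2],34],[[6,38,0],[0,0,5.6],34],[[6,38,0],[0,0,7],34]]}}

```text
time_s: 13.9
ee_pos: [0.5763, 0.1312, 0.2492]
eef_rot: [3.141, -0.0, 3.132]
force: [-0.1, 0.5, -0.0]
grip_width: 0.0341
```

Request:
{"fn": "jog_arm", "kwargs": {"moves": [[[0,0,0],[0,0,1.3],34],[[0,0,0],[0,0,1.3],34],[[0,0,0],[0,0,1.3],34],[[0,0,0],[0,0,1.3],34],[[0,0,0],[0,0,1.3],34]]}}

```text
time_s: 14.32
ee_pos: [0.5763, 0.1302, 0.2494]
eef_rot: [-3.142, 0.0, -3.048]
force: [0.3, -0.1, -0.1]
grip_width: 0.0339
```

```bash
python3 - <<'E'
from h import *
o,c=shot('wrist','w11.png'); print(o['ee_pos'],o['eef_rot'],o['force'],o['grip_width'])
E
```

```text
[0.57625434 0.13023061 0.24939726] [-3.14158840e+00  8.25842960e-05 -3.04776913e+00] [ 0.27735655 -0.08637288 -0.1184163 ] 0.033860275790224235
```

View pics/w11.png

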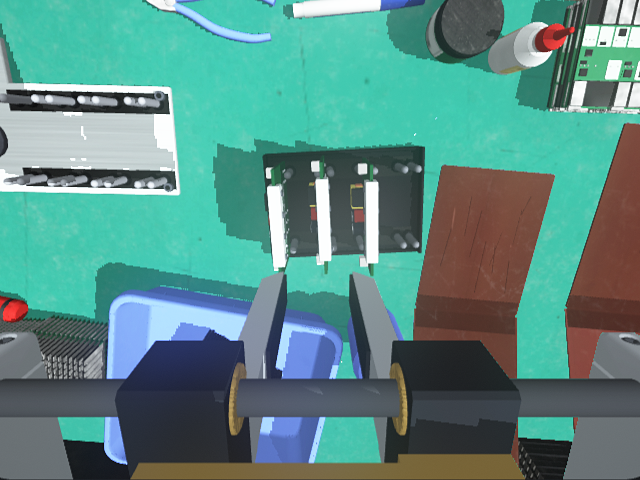

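```bash
cat >> h.py <<'E'
def bars(c,k,roi,z=.1,thr=215):
    g=c['frame'].min(2); m=np.zeros(g.shape,bool); x0,x1,y0,y1=roi; m[y0:y1,x0:x1]=g[y0:y1,x0:x1]>thr
    out=[]
    for a,ce,s in blob(m,250):
        ys,xs=np.nonzero(m[s[1]:s[1]+s[3],s[0]:s[0]+s[2]]); pts=np.stack([xs+s[0],ys+s[1]],1).astype(np.float32)
        w=np.array([onz(k,p,z)[:2] for p in pts],np.float32)
        r=cv2.minAreaRect(w*1000); out.append((a,np.round(r[0],1),np.round(r[1],1),round(r[2],1),s[:4]))
    return sorted(out,key=lambda t:t[1][1])
E
python3 - <<'E'
from h import *
o=ctrl.get_obs(); c=eyes.camera('wrist'); k=cam(c,o)
for thr in (190,215,235):
  for b in bars(c,k,(255,430,140,275),.1,thr): print(thr,b)
a=c['frame'][140:280,250:430,::-1]; cv2.imwrite('pics/w11z.png',cv2.resize(a,None,fx=4.2,fy=4.2,interpolation=cv2.INTER_CUBIC))
E
```

```text
190 (np.int32(1116), array([587.6,  91.7]), array([83.6, 14.4]), 7.9, array([267, 185,  20,  86], dtype=int32))
190 (np.int32(1052), array([577.5, 134.1]), array([83.2, 13.7]), 6.1, array([315, 179,  16,  86], dtype=int32))
190 (np.int32(1025), array([575.8, 177.9]), array([82.6, 16.6]), 7.4, array([360, 182,  18,  85], dtype=int32))
215 (np.int32(1089), array([587.8,  91.7]), array([83.1, 14.2]), 7.9, array([267, 186,  20,  85], dtype=int32))
215 (np.int32(1010), array([577.5, 134.2]), array([83.1, 13.7]), 6.0, array([316, 179,  15,  86], dtype=int32))
215 (np.int32(999), array([575.2, 177.8]), array([81.5, 16.6]), 7.4, array([360, 182,  18,  84], dtype=int32))
235 (np.int32(955), array([588.2,  90.4]), array([82.8, 11.3]), 7.9, array([267, 186,  18,  85], dtype=int32))
235 (np.int32(946), array([575.9, 134.4]), array([78.2, 12.7]), 6.3, array([316, 180,  15,  81], dtype=int32))
235 (np.int32(931), array([575.1, 180.5]), array([81.7, 15.5]), 4.2, array([361, 182,  17,  84], dtype=int32))
```

View pics/w11z.png

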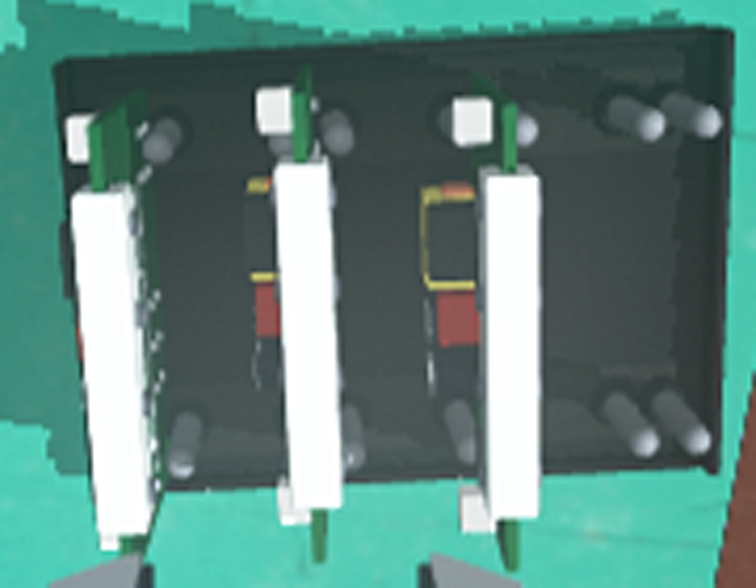

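```bash
cat > meas.py <<'E'
from h import *
def quad(k,c4,off,sc,z=.1):
    w=np.array([onz(k,(off[0]+u/sc-.4,off[1]+v/sc-.4),z)[:2] for u,v in c4])*1000
    ctr=w.mean(0); t=(w[0]+w[1])/2; b=(w[2]+w[3])/2; d=t-b
    print('ctr',ctr.round(1),'len',np.linalg.norm(d).round(1),'wid',np.linalg.norm(w[0]-w[1]).round(1),'angle mod 180',np.degrees(np.arctan2(d[1],d[0])).round(2)%180)
E
python3 - <<'E'
from meas import *
o=ctrl.get_obs(); c=eyes.camera('wrist'); k=cam(c,o); print(o['ee_pos'])
for q in [[(73,193),(133,190),(150,535),(100,535)],[(276,163),(327,158),(341,505),(291,508)],[(480,171),(538,168),(540,515),(485,517)]]: quad(k,q,(250,140),4.2)
E
```

```text
[0.57623128 0.13038458 0.24938018]
ctr [586.1  91.2] len 80.6 wid 13.2 angle mod 180 7.180000000000007
ctr [575.  134.4] len 80.3 wid 11.2 angle mod 180 8.069999999999993
ctr [572.8 179.9] len 80.7 wid 12.6 angle mod 180 8.47999999999999
```

Request:
{"fn": "jog_arm", "kwargs": {"moves": [[[5,-20,-20],[0,0,0.4],34],[[10,-39,-50],[0,0,0.4],34],[[10,-39,-80],[0,0,0.4],34],[[10,-39,-110],[0,0,0.4],34],[[10,-39,-110],[0,0,0.4],34]]}}

```text
time_s: 14.88
ee_pos: [0.5838, 0.0909, 0.1338]
eef_rot: [3.141, -0.009, -3.011]
force: [0.0, -0.3, -0.9]
grip_width: 0.034
```

```bash
python3 - <<'E'
from h import *
o,c=shot('wrist','w12.png'); print(o['ee_pos'],o['eef_rot'],o['force'],o['grip_width'])
E
```

```text
[0.58378232 0.09093647 0.1337553 ] [ 3.141217   -0.00857379 -3.01108077] [ 0.03265083 -0.27547948 -0.9025226 ] 0.0339666155389559
```

View pics/w12.png

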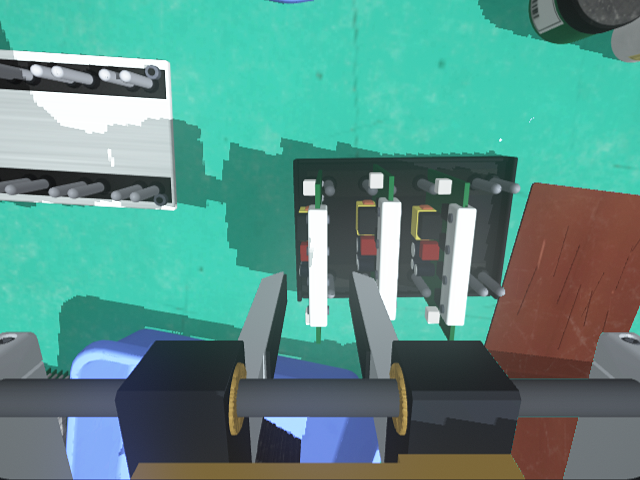

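Board A (bar at px 318,265) is centred between the fingers (tips at 280 and 355). Descend and grip.

Request:
{"fn": "jog_arm", "kwargs": {"moves": [[[0,0,-15],[0,0,0],34],[[0,0,-35],[0,0,0],34],[[0,0,-55],[0,0,0],34],[[0,0,-66],[0,0,0],34],[[0,0,-67],[0,0,0],34]]}}

```text
time_s: 15.35
ee_pos: [0.5861, 0.0917, 0.0721]
eef_rot: [3.142, -0.001, -3.01]
force: [-0.0, -0.3, -0.4]
grip_width: 0.0339
```

Request:
{"fn": "jog_arm", "kwargs": {"moves": [[[0,0,0],[0,0,0],34],[[0,0,0],[0,0,0],26],[[0,0,0],[0,0,0],20],[[0,0,0],[0,0,0],14],[[0,0,0],[0,0,0],8]], "squeeze": 10}}

```text
time_s: 15.77
ee_pos: [0.5865, 0.0916, 0.0732]
eef_rot: [3.142, 0.001, -3.01]
force: [-0.2, 2.2, 4.4]
grip_width: 0.0124
```

Request:
{"fn": "jog_arm", "kwargs": {"moves": [[[0,0,0],[0,0,0],6],[[0,0,0],[0,0,0],6],[[0,0,0],[0,0,0],6],[[0,0,0],[0,0,0],6]], "squeeze": 35}}

```text
time_s: 16.1
ee_pos: [0.5865, 0.0919, 0.0732]
eef_rot: [3.141, 0.001, -3.01]
force: [-1.4, 2.4, 6.6]
grip_width: 0.0116
```

Request:
{"fn": "jog_arm", "kwargs": {"moves": [[[0,0,10],[0,0,0],6],[[0,0,35],[0,0,0],6],[[0,0,70],[0,0,0],6],[[0,0,105],[0,0,0],6],[[0,0,130],[0,0,0],6]]}}

```text
time_s: 16.52
ee_pos: [0.5864, 0.0914, 0.2061]
eef_rot: [-3.141, 0.002, -3.01]
force: [0.8, -0.9, -1.2]
grip_width: 0.0119
```

```bash
python3 - <<'E'
from h import *
o,c=shot('wrist','w13.png'); print(o['ee_pos'],o['eef_rot'],o['force'],o['grip_width'])
E
```

```text
[0.58642652 0.09135881 0.20605403] [-3.14113162e+00  2.40858547e-03 -3.00979495e+00] [ 0.77970697 -0.91139796 -1.21257386] 0.011854775857081265
```

View pics/w13.png

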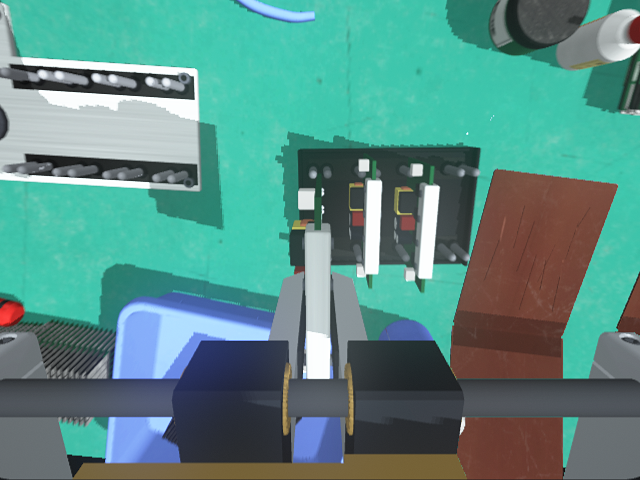

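Request:
{"fn": "jog_arm", "kwargs": {"moves": [[[-2,-9,0],[0,0,-1.4],6],[[-4,-18,0],[0,0,-2.8],6],[[-6,-27,0],[0,0,-4.2],6],[[-8,-36,0],[0,0,-5.6],6],[[-10,-46,0],[0,0,-7],6]]}}

```text
time_s: 16.98
ee_pos: [0.5759, 0.045, 0.2025]
eef_rot: [-3.141, -0.0, 2.657]
force: [-0.1, 0.4, -1.2]
grip_width: 0.0119
```

Request:
{"fn": "jog_arm", "kwargs": {"moves": [[[-2,-9,0],[0,0,-1.4],6],[[-4,-18,0],[0,0,-2.8],6],[[-6,-27,0],[0,0,-4.2],6],[[-8,-36,0],[0,0,-5.6],6],[[-10,-46,0],[0,0,-7],6]]}}

```text
time_s: 17.4
ee_pos: [0.5659, -0.001, 0.2025]
eef_rot: [-3.141, 0.0, 2.046]
force: [0.2, 0.0, -1.7]
grip_width: 0.0121
```

Request:
{"fn": "jog_arm", "kwargs": {"moves": [[[-2,-9,0],[0,0,-1.4],6],[[-4,-18,0],[0,0,-2.8],6],[[-6,-27,0],[0,0,-4.2],6],[[-8,-36,0],[0,0,-5.6],6],[[-10,-46,0],[0,0,-7],6]]}}

```text
time_s: 17.82
ee_pos: [0.5559, -0.047, 0.2025]
eef_rot: [-3.141, 0.0, 1.435]
force: [-1.0, 0.5, -1.7]
grip_width: 0.0118
```

Request:
{"fn": "jog_arm", "kwargs": {"moves": [[[-2,-9,0],[0,0,-1.4],6],[[-4,-18,0],[0,0,-2.8],6],[[-6,-27,0],[0,0,-4.2],6],[[-8,-36,0],[0,0,-5.6],6],[[-10,-46,0],[0,0,-7],6]]}}

```text
time_s: 18.23
ee_pos: [0.5458, -0.093, 0.2025]
eef_rot: [-3.141, 0.0, 0.824]
force: [0.8, 0.6, -1.4]
grip_width: 0.0116
```

Request:
{"fn": "jog_arm", "kwargs": {"moves": [[[-2,-9,0],[0,0,-1.4],6],[[-4,-18,0],[0,0,-2.8],6],[[-6,-27,0],[0,0,-4.2],6],[[-8,-36,0],[0,0,-5.6],6],[[-10,-46,0],[0,0,-7],6]]}}

```text
time_s: 18.65
ee_pos: [0.5359, -0.1389, 0.2025]
eef_rot: [3.142, 0.0, 0.213]
force: [0.5, 0.0, -2.6]
grip_width: 0.0117
```

Request:
{"fn": "jog_arm", "kwargs": {"moves": [[[-2,-8,0],[0,0,-1],6],[[-3,-13,0],[0,0,-1.7],6],[[-3,-13,0],[0,0,-1.7],6],[[-3,-13,0],[0,0,-1.7],6],[[-3,-13,0],[0,0,-1.7],6]]}}

```text
time_s: 19.07
ee_pos: [0.5332, -0.1512, 0.2024]
eef_rot: [-3.142, 0.0, 0.073]
force: [0.6, 0.8, -1.2]
grip_width: 0.0114
```

```bash
python3 - <<'E'
from h import *
o,c=shot('wrist','w14.png'); print(o['ee_pos'],o['eef_rot'],o['force'],o['grip_width'])
E
```

```text
[ 0.53317047 -0.15123114  0.20243564] [-3.14158292e+00  1.32799916e-04  7.31182688e-02] [ 0.55354139  0.79895687 -1.2239242 ] 0.01143415937590143
```

View pics/w14.png

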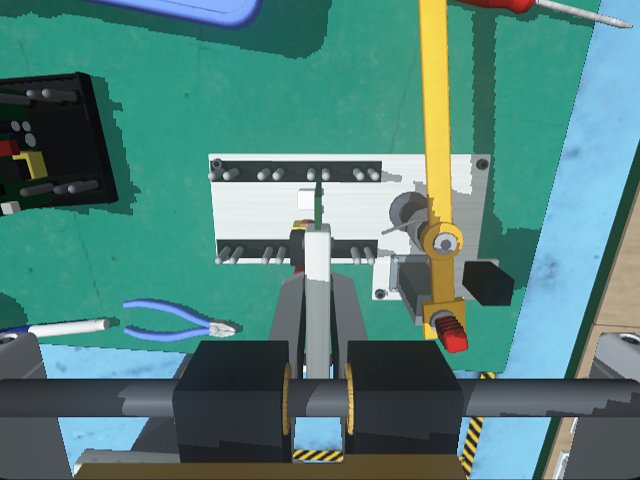

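Request:
{"fn": "jog_arm", "kwargs": {"moves": [[[0,0,-20],[0,0,0],6],[[0,0,-45],[0,0,0],6],[[0,0,-65],[0,0,0],6],[[0,0,-78],[0,0,0],6],[[0,0,-78],[0,0,0],6]]}}

```text
time_s: 19.53
ee_pos: [0.532, -0.1507, 0.1217]
eef_rot: [-3.14, 0.004, 0.072]
force: [-0.6, 0.3, -2.3]
grip_width: 0.0121
```

Request:
{"fn": "jog_arm", "kwargs": {"moves": [[[0,0,0],[0,0,0],6],[[0,0,0],[0,0,0],6],[[0,0,0],[0,0,0],6]]}}

```text
time_s: 19.78
ee_pos: [0.5338, -0.1516, 0.1256]
eef_rot: [3.141, -0.002, 0.071]
force: [-0.4, 0.6, -2.0]
grip_width: 0.0115
```

```bash
python3 - <<'E'
from h import *
o,c=shot('wrist','w15.png'); print(o['ee_pos'],o['eef_rot'],o['force'],o['grip_width'])
shot('scene','s15.png')
b=cv2.imread('pics/s15.png'); cv2.imwrite('pics/s15z.png',cv2.resize(b[220:370,240:400],None,fx=3.7,fy=3.7,interpolation=cv2.INTER_CUBIC))
E
```

```text
[ 0.53375343 -0.1515695   0.12560928] [ 3.14083829e+00 -1.67823259e-03  7.12969343e-02] [-0.38536048  0.55344449 -1.95936649] 0.011537694873134248
```

View pics/w15.png

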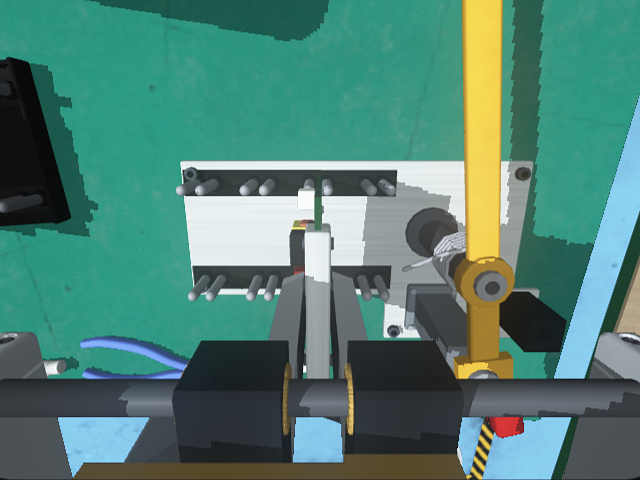

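View pics/s15z.png

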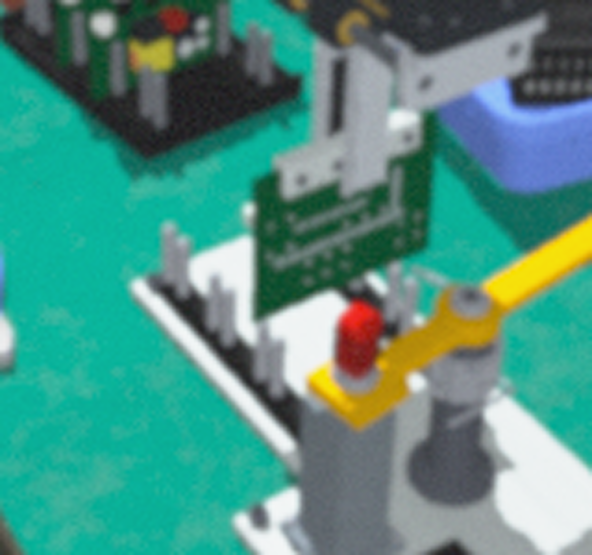

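Request:
{"fn": "jog_arm", "kwargs": {"moves": [[[0,0,-5],[0,0,0],6],[[0,0,-11],[0,0,0],6],[[0,0,-18],[0,0,0],6],[[0,0,-25],[0,0,0],6],[[0,0,-25],[0,0,0],6]]}}

```text
time_s: 20.3
ee_pos: [0.5324, -0.1512, 0.0974]
eef_rot: [-3.14, 0.003, 0.071]
force: [0.3, 0.1, -2.4]
grip_width: 0.0115
```

Request:
{"fn": "jog_arm", "kwargs": {"moves": [[[0,0,-8],[0,0,0],6],[[0,0,-15],[0,0,0],6],[[0,0,-21],[0,0,0],6],[[0,0,-26],[0,0,0],6],[[0,0,-27],[0,0,0],6]]}}

```text
time_s: 20.72
ee_pos: [0.5334, -0.152, 0.0728]
eef_rot: [3.141, -0.0, 0.071]
force: [-8.5, -2.3, 19.6]
grip_width: 0.0118
```

Request:
{"fn": "jog_arm", "kwargs": {"moves": [[[0,0,0],[0,0,0],6],[[0,0,0],[0,0,0],6],[[0,0,0],[0,0,0],6]]}}

```text
time_s: 20.97
ee_pos: [0.5333, -0.1519, 0.0729]
eef_rot: [3.141, -0.0, 0.071]
force: [-4.8, -0.7, 6.8]
grip_width: 0.0117
```

Seated on the base. Release and rise.

Request:
{"fn": "jog_arm", "kwargs": {"moves": [[[0,0,0],[0,0,0],16],[[0,0,0],[0,0,0],22],[[0,0,0],[0,0,0],28],[[0,0,0],[0,0,0],34],[[0,0,0],[0,0,0],34]]}}

```text
time_s: 21.38
ee_pos: [0.5332, -0.1515, 0.0722]
eef_rot: [-3.142, 0.0, 0.071]
force: [-1.5, -1.0, 0.3]
grip_width: 0.0336
```

Request:
{"fn": "jog_arm", "kwargs": {"moves": [[[0,0,15],[0,0,0],34],[[0,0,50],[0,0,0],34],[[0,0,90],[0,0,0],34],[[0,0,130],[0,0,0],34],[[0,0,165],[0,0,0],34]]}}

```text
time_s: 21.8
ee_pos: [0.5331, -0.1514, 0.24]
eef_rot: [3.141, -0.001, 0.071]
force: [0.0, 0.5, 0.6]
grip_width: 0.0342
```

```bash
python3 - <<'E'
from h import *
o,c=shot('wrist','w16.png'); print(o['ee_pos'],o['eef_rot'],o['force'],o['grip_width'])
shot('scene','s16.png')
b=cv2.imread('pics/s16.png'); cv2.imwrite('pics/s16z.png',cv2.resize(b[180:370,220:420],None,fx=3,fy=3,interpolation=cv2.INTER_CUBIC))
E
```

```text
[ 0.53311406 -0.1513955   0.24002089] [ 3.14113206e+00 -1.12325827e-03  7.08797024e-02] [0.03771682 0.4721479  0.64877108] 0.03415600343899391
```

View pics/w16.png

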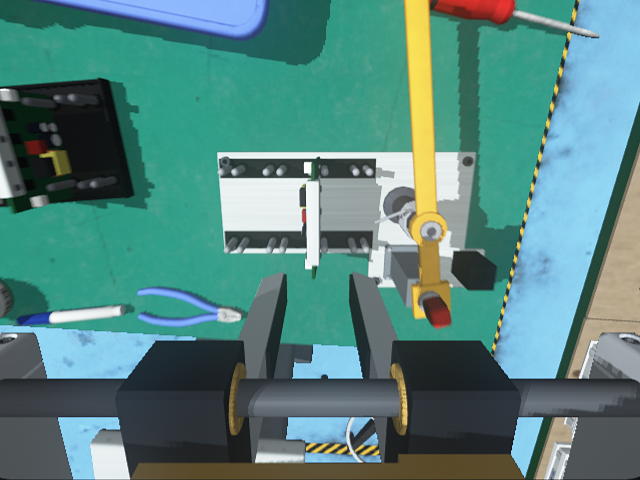

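View pics/s16z.png

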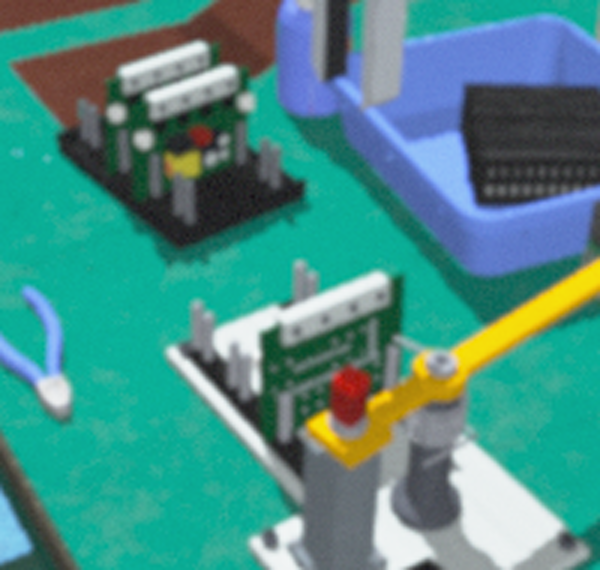

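Request:
{"fn": "jog_arm", "kwargs": {"moves": [[[0,10,5],[0,0,1.4],34],[[2,20,10],[0,0,2.8],34],[[4,31,10],[0,0,4.2],34],[[6,42,10],[0,0,5.6],34],[[8,54,10],[0,0,7],34]]}}

```text
time_s: 22.32
ee_pos: [0.5411, -0.097, 0.2466]
eef_rot: [-3.141, 0.0, 0.688]
force: [-0.7, -0.7, -0.2]
grip_width: 0.0339
```

Request:
{"fn": "jog_arm", "kwargs": {"moves": [[[2,10,0],[0,0,1.4],34],[[4,20,0],[0,0,2.8],34],[[5,31,0],[0,0,4.2],34],[[6,42,0],[0,0,5.6],34],[[8,54,0],[0,0,7],34]]}}

```text
time_s: 22.73
ee_pos: [0.5491, -0.043, 0.2466]
eef_rot: [-3.141, 0.0, 1.298]
force: [-0.3, 0.5, 0.3]
grip_width: 0.034
```

Request:
{"fn": "jog_arm", "kwargs": {"moves": [[[2,10,0],[0,0,1.4],34],[[4,20,0],[0,0,2.8],34],[[5,31,0],[0,0,4.2],34],[[6,42,0],[0,0,5.6],34],[[8,54,0],[0,0,7],34]]}}

```text
time_s: 23.15
ee_pos: [0.5571, 0.011, 0.2465]
eef_rot: [-3.141, -0.0, 1.909]
force: [0.3, -1.0, 0.1]
grip_width: 0.0341
```

Request:
{"fn": "jog_arm", "kwargs": {"moves": [[[2,10,0],[0,0,1.4],34],[[4,20,0],[0,0,2.8],34],[[5,31,0],[0,0,4.2],34],[[6,42,0],[0,0,5.6],34],[[8,54,0],[0,0,7],34]]}}

```text
time_s: 23.57
ee_pos: [0.5651, 0.065, 0.2465]
eef_rot: [-3.141, -0.001, 2.52]
force: [-0.3, 0.1, 0.7]
grip_width: 0.034
```

Request:
{"fn": "jog_arm", "kwargs": {"moves": [[[2,10,0],[0,0,1.4],34],[[4,20,0],[0,0,2.8],34],[[5,31,0],[0,0,4.2],34],[[6,42,0],[0,0,5.6],34],[[8,54,0],[0,0,7],34]]}}

```text
time_s: 23.98
ee_pos: [0.5731, 0.119, 0.2465]
eef_rot: [-3.141, -0.001, 3.131]
force: [-0.6, -0.1, -0.6]
grip_width: 0.034
```

Request:
{"fn": "jog_arm", "kwargs": {"moves": [[[2,8,0],[0,0,1],34],[[2,14,0],[0,0,1.8],34],[[2,14,0],[0,0,1.8],34],[[2,14,0],[0,0,1.8],34],[[2,14,0],[0,0,1.8],34]]}}

```text
time_s: 24.4
ee_pos: [0.5751, 0.1322, 0.247]
eef_rot: [-3.142, -0.001, -3.004]
force: [0.3, -0.4, 0.2]
grip_width: 0.0341
```

```bash
python3 - <<'E'
from h import *
o,c=shot('wrist','w17.png'); print(o['ee_pos'],o['eef_rot'],o['force'],o['grip_width'])
k=cam(c,o)
for b in bars(c,k,(200,480,120,275),.1,215): print(b)
E
```

```text
[0.57510884 0.1321847  0.24696592] [-3.14151497e+00 -5.53627440e-04 -3.00358645e+00] [ 0.28603365 -0.42398796  0.21040416] 0.03413182279357948
(np.int32(1051), array([577.8, 133.8]), array([82.8, 13.6]), 7.7, array([313, 181,  15,  86], dtype=int32))
(np.int32(1012), array([575.5, 177.5]), array([81.3, 17.6]), 8.2, array([356, 186,  22,  84], dtype=int32))
```

View pics/w17.png

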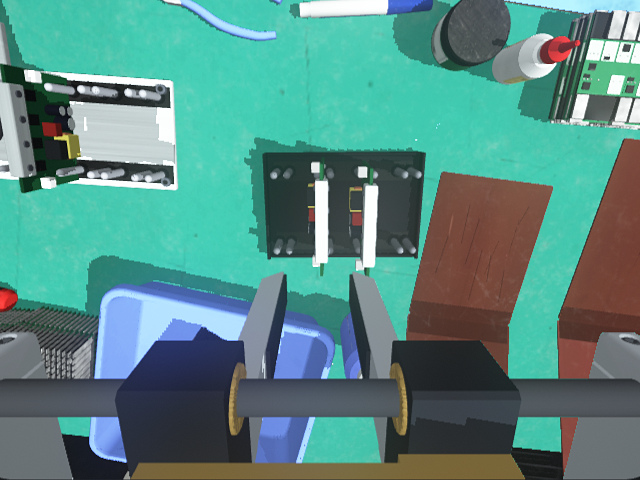

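Request:
{"fn": "jog_arm", "kwargs": {"moves": [[[1,1.5,-35],[0,0,0],34],[[1,1.5,-75],[0,0,0],34],[[1,1.5,-110],[0,0,0],34],[[1,1.5,-140],[0,0,0],34],[[1,1.5,-160],[0,0,0],34]]}}

```text
time_s: 24.87
ee_pos: [0.575, 0.1334, 0.0841]
eef_rot: [-3.142, -0.003, -3.003]
force: [0.1, -0.1, -0.3]
grip_width: 0.0343
```

Request:
{"fn": "jog_arm", "kwargs": {"moves": [[[0,0,-8],[0,0,0],34],[[0,0,-13],[0,0,0],34],[[0,0,-13],[0,0,0],34],[[0,0,-13],[0,0,0],26],[[0,0,-13],[0,0,0],20]], "squeeze": 10}}

```text
time_s: 25.28
ee_pos: [0.5769, 0.1341, 0.0759]
eef_rot: [3.142, 0.002, -3.001]
force: [-0.3, -0.4, -1.0]
grip_width: 0.0243
```

Request:
{"fn": "jog_arm", "kwargs": {"moves": [[[0,0,0],[0,0,0],14],[[0,0,0],[0,0,0],8],[[0,0,0],[0,0,0],6],[[0,0,0],[0,0,0],6]]}}

```text
time_s: 25.62
ee_pos: [0.5767, 0.1343, 0.0753]
eef_rot: [3.141, 0.002, -3.001]
force: [-0.5, 1.5, 6.6]
grip_width: 0.0132
```

Request:
{"fn": "jog_arm", "kwargs": {"moves": [[[0,0,0],[0,0,0],6],[[0,0,0],[0,0,0],6],[[0,0,0],[0,0,0],6]], "squeeze": 35}}

```text
time_s: 25.87
ee_pos: [0.5766, 0.1348, 0.0754]
eef_rot: [3.14, 0.002, -3.001]
force: [-1.4, 4.4, 6.4]
grip_width: 0.0122
```

Request:
{"fn": "jog_arm", "kwargs": {"moves": [[[0,0,10],[0,0,0],6],[[0,0,35],[0,0,0],6],[[0,0,70],[0,0,0],6],[[0,0,105],[0,0,0],6],[[0,0,129],[0,0,0],6]]}}

```text
time_s: 26.28
ee_pos: [0.5765, 0.1338, 0.2072]
eef_rot: [-3.141, 0.003, -3.001]
force: [0.2, -0.0, -1.3]
grip_width: 0.0121
```

```bash
python3 - <<'E'
from h import *
o,c=shot('wrist','w18.png'); print(o['ee_pos'],o['eef_rot'],o['force'],o['grip_width'])
E
```

```text
[0.576472   0.13383787 0.20721479] [-3.14112993e+00  2.61772814e-03 -3.00102516e+00] [ 0.15226179 -0.04726717 -1.34882701] 0.01208519746598951
```

View pics/w18.png

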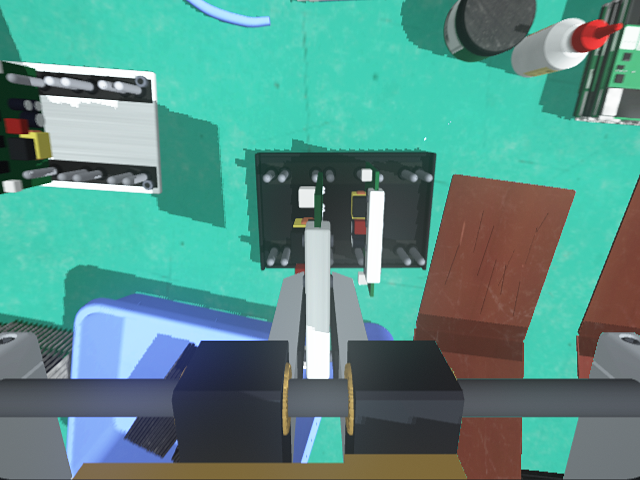

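Request:
{"fn": "jog_arm", "kwargs": {"moves": [[[-2,-9,0],[0,0,-1.4],6],[[-4,-18,0],[0,0,-2.8],6],[[-6,-27,0],[0,0,-4.2],6],[[-8,-36,0],[0,0,-5.6],6],[[-9,-46,0],[0,0,-7],6]]}}

```text
time_s: 26.75
ee_pos: [0.5668, 0.0875, 0.2036]
eef_rot: [-3.141, -0.0, 2.665]
force: [0.5, 0.4, -1.2]
grip_width: 0.0115
```

Request:
{"fn": "jog_arm", "kwargs": {"moves": [[[-2,-9,0],[0,0,-1.4],6],[[-4,-18,0],[0,0,-2.8],6],[[-6,-27,0],[0,0,-4.2],6],[[-8,-36,0],[0,0,-5.6],6],[[-9,-46,0],[0,0,-7],6]]}}

```text
time_s: 27.17
ee_pos: [0.5578, 0.0414, 0.2036]
eef_rot: [-3.141, 0.0, 2.054]
force: [-0.4, 0.2, -2.0]
grip_width: 0.0118
```

Request:
{"fn": "jog_arm", "kwargs": {"moves": [[[-2,-9,0],[0,0,-1.4],6],[[-4,-18,0],[0,0,-2.8],6],[[-6,-27,0],[0,0,-4.2],6],[[-8,-36,0],[0,0,-5.6],6],[[-9,-46,0],[0,0,-7],6]]}}

```text
time_s: 27.58
ee_pos: [0.5488, -0.0046, 0.2036]
eef_rot: [-3.141, 0.0, 1.444]
force: [-0.0, -0.7, -0.4]
grip_width: 0.0115
```

Request:
{"fn": "jog_arm", "kwargs": {"moves": [[[-2,-9,0],[0,0,-1.4],6],[[-4,-18,0],[0,0,-2.8],6],[[-6,-27,0],[0,0,-4.2],6],[[-8,-36,0],[0,0,-5.6],6],[[-9,-46,0],[0,0,-7],6]]}}

```text
time_s: 28.0
ee_pos: [0.5398, -0.0505, 0.2036]
eef_rot: [-3.142, 0.001, 0.833]
force: [-0.2, 0.6, -1.5]
grip_width: 0.0119
```

Request:
{"fn": "jog_arm", "kwargs": {"moves": [[[-2,-9,0],[0,0,-1.4],6],[[-4,-18,0],[0,0,-2.8],6],[[-6,-27,0],[0,0,-4.2],6],[[-8,-36,0],[0,0,-5.6],6],[[-9,-46,0],[0,0,-7],6]]}}

```text
time_s: 28.42
ee_pos: [0.5307, -0.0965, 0.2036]
eef_rot: [3.141, 0.001, 0.222]
force: [-0.5, -0.4, -1.6]
grip_width: 0.0113
```

Request:
{"fn": "jog_arm", "kwargs": {"moves": [[[-1,-6,0],[0,0,-1],6],[[-1.7,-10,0],[0,0,-1.8],6],[[-1.7,-10,0],[0,0,-1.8],6],[[-1.7,-10,0],[0,0,-1.8],6],[[-1.7,-10,0],[0,0,-1.8],6]]}}

```text
time_s: 28.83
ee_pos: [0.5294, -0.1058, 0.2035]
eef_rot: [3.142, 0.0, 0.073]
force: [1.0, -0.3, -2.0]
grip_width: 0.0117
```

Over slot 3. Down to just above the rods and look.

Request:
{"fn": "jog_arm", "kwargs": {"moves": [[[0.4,0,-20],[0,0,0],6],[[0.4,0,-45],[0,0,0],6],[[0.4,0,-65],[0,0,0],6],[[0.4,0,-76],[0,0,0],6],[[0.4,0,-76],[0,0,0],6]]}}

```text
time_s: 29.25
ee_pos: [0.529, -0.1055, 0.1253]
eef_rot: [-3.14, 0.004, 0.072]
force: [-0.5, 0.1, -0.7]
grip_width: 0.0118
```

Request:
{"fn": "jog_arm", "kwargs": {"moves": [[[0,0,0],[0,0,0],6],[[0,0,0],[0,0,0],6],[[0,0,0],[0,0,0],6]]}}

```text
time_s: 29.5
ee_pos: [0.5305, -0.1061, 0.1287]
eef_rot: [3.141, -0.002, 0.071]
force: [0.4, 0.9, -1.5]
grip_width: 0.0116
```

```bash
python3 - <<'E'
from h import *
o,c=shot('wrist','w19.png'); print(o['ee_pos'],o['eef_rot'],o['force'],o['grip_width'])
E
```

```text
[ 0.53050858 -0.10607758  0.12871253] [ 3.14091104e+00 -1.94722942e-03  7.11903238e-02] [ 0.40722101  0.90690844 -1.5263047 ] 0.011573337006338323
```

View pics/w19.png

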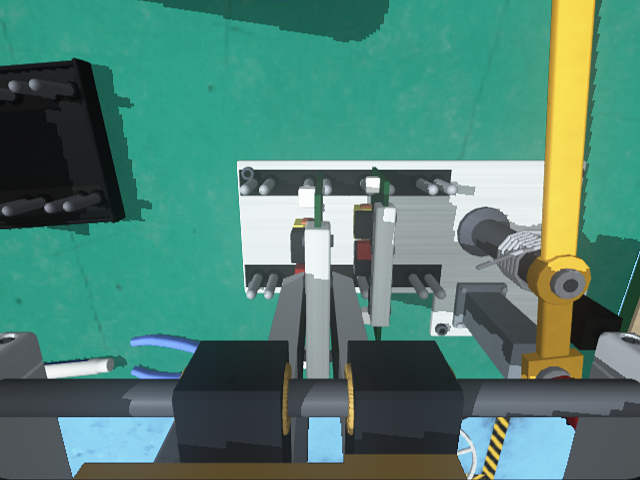

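Request:
{"fn": "jog_arm", "kwargs": {"moves": [[[0,0,-5],[0,0,0],6],[[0,0,-11],[0,0,0],6],[[0,0,-18],[0,0,0],6],[[0,0,-25],[0,0,0],6],[[0,0,-25],[0,0,0],6]]}}

```text
time_s: 29.97
ee_pos: [0.5291, -0.1058, 0.1005]
eef_rot: [-3.141, 0.003, 0.071]
force: [-0.3, -0.1, -1.4]
grip_width: 0.0115
```

Request:
{"fn": "jog_arm", "kwargs": {"moves": [[[0,0,-8],[0,0,0],6],[[0,0,-15],[0,0,0],6],[[0,0,-21],[0,0,0],6],[[0,0,-26],[0,0,0],6],[[0,0,-28],[0,0,0],6]]}}

```text
time_s: 30.38
ee_pos: [0.5302, -0.1066, 0.0753]
eef_rot: [3.14, -0.001, 0.071]
force: [-15.5, -2.2, 37.3]
grip_width: 0.0118
```

Request:
{"fn": "jog_arm", "kwargs": {"moves": [[[0,0,0],[0,0,0],6],[[0,0,0],[0,0,0],6],[[0,0,0],[0,0,0],6]]}}

```text
time_s: 30.63
ee_pos: [0.53, -0.1065, 0.0755]
eef_rot: [3.14, -0.001, 0.071]
force: [-7.1, -1.4, 14.4]
grip_width: 0.0122
```

Seated (contact force). Release and rise.

Request:
{"fn": "jog_arm", "kwargs": {"moves": [[[0,0,1],[0,0,0],12],[[0,0,1],[0,0,0],20],[[0,0,1],[0,0,0],26],[[0,0,1],[0,0,0],32],[[0,0,1],[0,0,0],32]]}}

```text
time_s: 31.05
ee_pos: [0.5299, -0.1059, 0.0752]
eef_rot: [-3.142, 0.0, 0.071]
force: [0.4, 1.8, 0.9]
grip_width: 0.0316
```

Request:
{"fn": "jog_arm", "kwargs": {"moves": [[[0,0,15],[0,0,0],32],[[0,0,50],[0,0,0],32],[[0,0,90],[0,0,0],32],[[0,0,130],[0,0,0],32],[[0,0,170],[0,0,0],32]]}}

```text
time_s: 31.47
ee_pos: [0.5295, -0.1058, 0.2472]
eef_rot: [-3.141, 0.0, 0.071]
force: [0.3, -0.5, 0.2]
grip_width: 0.0315
```

```bash
python3 - <<'E'
from h import *
o,c=shot('wrist','w20.png'); print(o['ee_pos'],o['eef_rot'],o['force'],o['grip_width'])
shot('scene','s20.png')
b=cv2.imread('pics/s20.png'); cv2.imwrite('pics/s20z.png',cv2.resize(b[180:370,220:420],None,fx=3,fy=3,interpolation=cv2.INTER_CUBIC))
E
```

```text
[ 0.52951088 -0.10584771  0.24721783] [-3.14149833e+00  2.08596552e-04  7.08749173e-02] [ 0.30905988 -0.4605762   0.15991637] 0.03153563182574222
```

View pics/w20.png

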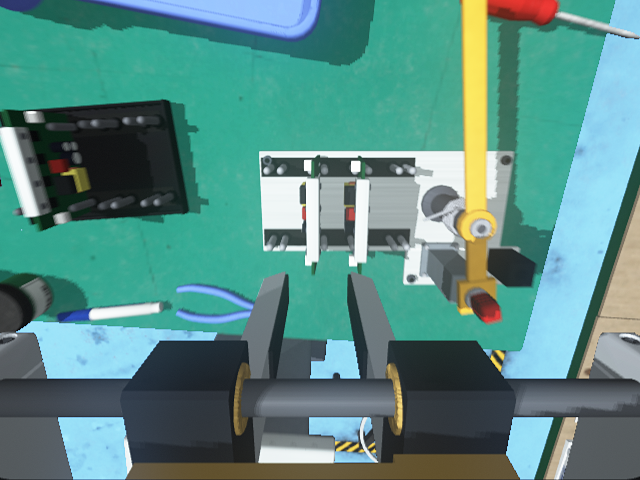

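View pics/s20z.png

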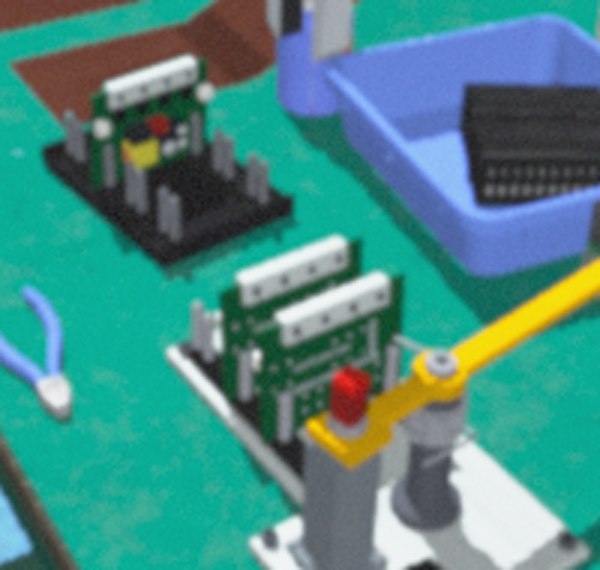

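Request:
{"fn": "jog_arm", "kwargs": {"moves": [[[2,10,0],[0,0,1.4],34],[[4,20,0],[0,0,2.8],34],[[5,31,0],[0,0,4.2],34],[[6,42,0],[0,0,5.6],34],[[8,54,0],[0,0,7],34]]}}

```text
time_s: 31.98
ee_pos: [0.5377, -0.0515, 0.2445]
eef_rot: [-3.141, 0.001, 0.688]
force: [0.7, -0.0, -0.0]
grip_width: 0.0342
```

Request:
{"fn": "jog_arm", "kwargs": {"moves": [[[2,10,0],[0,0,1.4],34],[[4,20,0],[0,0,2.8],34],[[5,31,0],[0,0,4.2],34],[[6,42,0],[0,0,5.6],34],[[8,54,0],[0,0,7],34]]}}

```text
time_s: 32.4
ee_pos: [0.5458, 0.0025, 0.2445]
eef_rot: [-3.141, 0.0, 1.298]
force: [-0.2, -0.0, 0.1]
grip_width: 0.0338
```

Request:
{"fn": "jog_arm", "kwargs": {"moves": [[[2,10,0],[0,0,1.4],34],[[4,20,0],[0,0,2.8],34],[[5,31,0],[0,0,4.2],34],[[6,42,0],[0,0,5.6],34],[[8,54,0],[0,0,7],34]]}}

```text
time_s: 32.82
ee_pos: [0.5538, 0.0565, 0.2445]
eef_rot: [-3.141, -0.0, 1.909]
force: [-1.0, -0.0, 0.3]
grip_width: 0.034
```

Request:
{"fn": "jog_arm", "kwargs": {"moves": [[[2,10,0],[0,0,1.4],34],[[4,20,0],[0,0,2.8],34],[[5,31,0],[0,0,4.2],34],[[6,42,0],[0,0,5.6],34],[[8,54,0],[0,0,7],34]]}}

```text
time_s: 33.23
ee_pos: [0.5618, 0.1105, 0.2444]
eef_rot: [-3.141, -0.001, 2.52]
force: [0.3, -0.5, 0.1]
grip_width: 0.034
```

Request:
{"fn": "jog_arm", "kwargs": {"moves": [[[2,10,0],[0,0,1.4],34],[[4,20,0],[0,0,2.8],34],[[5,31,0],[0,0,4.2],34],[[6,42,0],[0,0,5.6],34],[[8,54,0],[0,0,7],34]]}}

```text
time_s: 33.65
ee_pos: [0.5698, 0.1645, 0.2444]
eef_rot: [-3.141, -0.001, 3.131]
force: [-0.5, 0.7, -0.1]
grip_width: 0.0337
```

Request:
{"fn": "jog_arm", "kwargs": {"moves": [[[0,0,0],[0,0,1],34],[[0,0,0],[0,0,1],34],[[0,0,0],[0,0,1],34],[[0,0,0],[0,0,1],34],[[0,0,0],[0,0,1],34]]}}

```text
time_s: 34.07
ee_pos: [0.5699, 0.1637, 0.2452]
eef_rot: [-3.142, -0.0, -3.073]
force: [0.7, 0.0, -0.2]
grip_width: 0.0336
```

```bash
python3 - <<'E'
from h import *
o,c=shot('wrist','w21.png'); print(o['ee_pos'],o['eef_rot'],o['force'],o['grip_width'])
k=cam(c,o)
for b in bars(c,k,(200,480,120,275),.1,215): print(b)
E
```

```text
[0.56987315 0.16372175 0.24517132] [-3.14155545e+00 -2.33951783e-04 -3.07336884e+00] [ 0.65333826  0.02845932 -0.1766211 ] 0.03361865520331184
(np.int32(1117), array([555.9, 164.2]), array([86.4, 13.5]), 6.6, array([311, 160,  19,  93], dtype=int32))
```

View pics/w21.png

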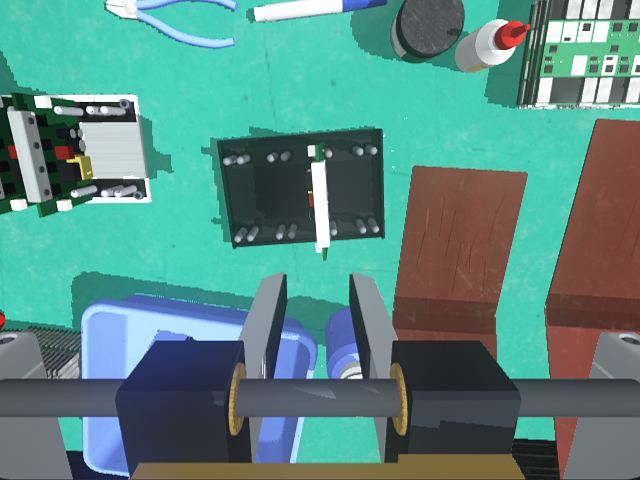

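```bash
python3 - <<'E'
import cv2
a=cv2.imread('pics/w21.png')[135:270,265:375]; cv2.imwrite('pics/w21z.png',cv2.resize(a,None,fx=4.4,fy=4.4,interpolation=cv2.INTER_CUBIC))
E
```

```text
(no output)
```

View pics/w21z.png

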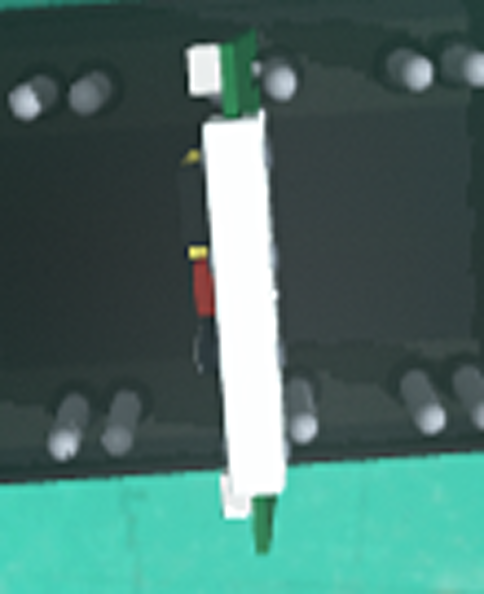

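```bash
python3 - <<'E'
from meas import *
o=ctrl.get_obs(); c=eyes.camera('wrist'); k=cam(c,o); print(o['ee_pos'],o['eef_rot'])
quad(k,[(204,123),(262,115),(284,491),(230,493)],(265,135),4.4)
E
```

```text
[0.56990124 0.16372755 0.24526005] [-3.14155763e+00 -8.26395515e-05 -3.07286080e+00]
ctr [553.8 163.9] len 79.7 wid 11.9 angle mod 180 7.719999999999999
```

Request:
{"fn": "jog_arm", "kwargs": {"moves": [[[-8,0,-30],[0,0,0.7],34],[[-16,0,-70],[0,0,0.7],34],[[-16,0,-105],[0,0,0.7],34],[[-16,0,-125],[0,0,0.7],34],[[-16,0,-125],[0,0,0.7],34]]}}

```text
time_s: 34.58
ee_pos: [0.5519, 0.1634, 0.1161]
eef_rot: [-3.141, -0.007, -3.011]
force: [-0.4, -0.7, 0.5]
grip_width: 0.0341
```

```bash
python3 - <<'E'
from h import *
o,c=shot('wrist','w22.png'); print(o['ee_pos'],o['eef_rot'],o['force'],o['grip_width'])
E
```

```text
[0.55186283 0.16341015 0.11607252] [-3.14092039 -0.00684551 -3.01069072] [-0.42087114 -0.66246078  0.4794372 ] 0.03406304124774748
```

View pics/w22.png

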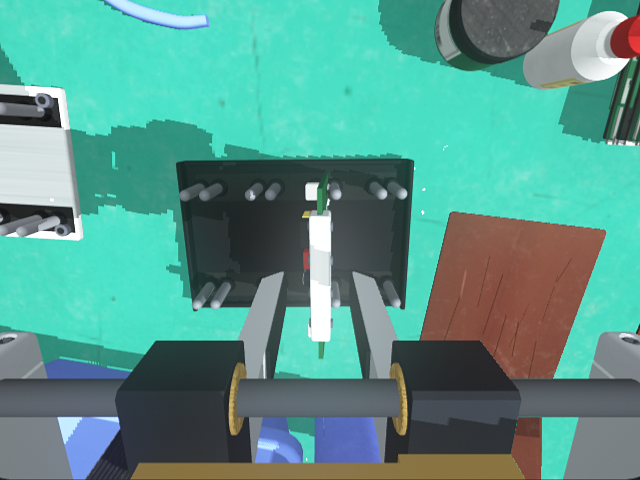

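Board C's bar (px 320,275) is centred between the fingertips. Down and grip.

Request:
{"fn": "jog_arm", "kwargs": {"moves": [[[0,0,-15],[0,0,0],34],[[0,0,-30],[0,0,0],34],[[0,0,-45],[0,0,0],34],[[0,0,-47],[0,0,0],34],[[0,0,-47],[0,0,0],34]]}}

```text
time_s: 35.05
ee_pos: [0.5544, 0.1641, 0.0745]
eef_rot: [3.142, 0.001, -3.01]
force: [-0.1, -0.7, 1.6]
grip_width: 0.0343
```

Request:
{"fn": "jog_arm", "kwargs": {"moves": [[[0,0,0],[0,0,0],34],[[0,0,0],[0,0,0],26],[[0,0,0],[0,0,0],20],[[0,0,0],[0,0,0],14],[[0,0,0],[0,0,0],8]], "squeeze": 10}}

```text
time_s: 35.47
ee_pos: [0.5541, 0.1645, 0.074]
eef_rot: [3.141, 0.001, -3.01]
force: [-1.5, 4.7, 3.6]
grip_width: 0.0127
```

Request:
{"fn": "jog_arm", "kwargs": {"moves": [[[0,0,0],[0,0,0],6],[[0,0,0],[0,0,0],6],[[0,0,0],[0,0,0],6],[[0,0,0],[0,0,0],6]], "squeeze": 35}}

```text
time_s: 35.8
ee_pos: [0.5541, 0.165, 0.074]
eef_rot: [3.14, 0.001, -3.01]
force: [-1.8, 6.4, 3.6]
grip_width: 0.0119
```

Request:
{"fn": "jog_arm", "kwargs": {"moves": [[[0,0,10],[0,0,0],6],[[0,0,35],[0,0,0],6],[[0,0,70],[0,0,0],6],[[0,0,105],[0,0,0],6],[[0,0,130],[0,0,0],6]]}}

```text
time_s: 36.22
ee_pos: [0.5542, 0.164, 0.2068]
eef_rot: [-3.142, 0.002, -3.01]
force: [0.5, 0.1, -0.8]
grip_width: 0.0118
```

```bash
python3 - <<'E'
from h import *
o,c=shot('wrist','w23.png'); print(o['ee_pos'],o['eef_rot'],o['force'],o['grip_width'])
E
```

```text
[0.55418684 0.16397889 0.20678804] [-3.14157375e+00  2.44558931e-03 -3.00971408e+00] [ 0.52216593  0.06470517 -0.80587929] 0.01176538115083619
```

View pics/w23.png

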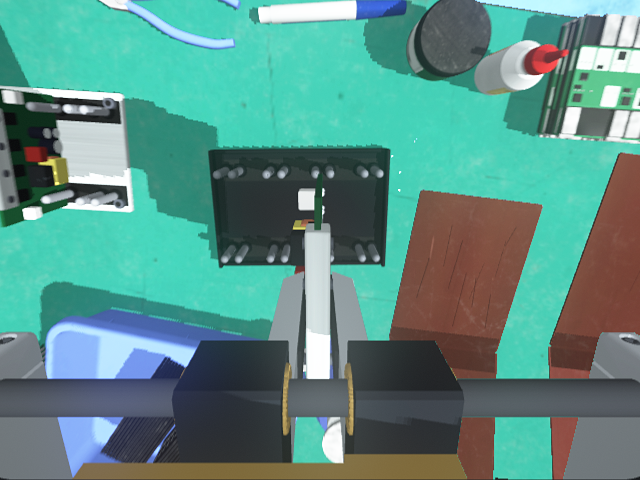

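Request:
{"fn": "jog_arm", "kwargs": {"moves": [[[-1,-8,0],[0,0,-1.4],6],[[-2,-17,0],[0,0,-2.8],6],[[-3,-26,0],[0,0,-4.2],6],[[-4,-35,0],[0,0,-5.6],6],[[-5,-44,0],[0,0,-7],6]]}}

```text
time_s: 36.68
ee_pos: [0.5487, 0.1195, 0.2033]
eef_rot: [-3.141, -0.0, 2.657]
force: [-0.1, 0.2, -1.5]
grip_width: 0.0119
```

Request:
{"fn": "jog_arm", "kwargs": {"moves": [[[-1,-8,0],[0,0,-1.4],6],[[-2,-17,0],[0,0,-2.8],6],[[-3,-26,0],[0,0,-4.2],6],[[-4,-35,0],[0,0,-5.6],6],[[-5,-44,0],[0,0,-7],6]]}}

```text
time_s: 37.1
ee_pos: [0.5437, 0.0754, 0.2033]
eef_rot: [-3.141, 0.0, 2.046]
force: [0.3, 0.0, -1.8]
grip_width: 0.0118
```

Request:
{"fn": "jog_arm", "kwargs": {"moves": [[[-1,-8,0],[0,0,-1.4],6],[[-2,-17,0],[0,0,-2.8],6],[[-3,-26,0],[0,0,-4.2],6],[[-4,-35,0],[0,0,-5.6],6],[[-5,-44,0],[0,0,-7],6]]}}

```text
time_s: 37.52
ee_pos: [0.5387, 0.0315, 0.2033]
eef_rot: [-3.141, 0.0, 1.435]
force: [-0.2, 1.2, -1.7]
grip_width: 0.0121
```

Request:
{"fn": "jog_arm", "kwargs": {"moves": [[[-1,-8,0],[0,0,-1.4],6],[[-2,-17,0],[0,0,-2.8],6],[[-3,-26,0],[0,0,-4.2],6],[[-4,-35,0],[0,0,-5.6],6],[[-5,-44,0],[0,0,-7],6]]}}

```text
time_s: 37.93
ee_pos: [0.5337, -0.0125, 0.2033]
eef_rot: [-3.141, 0.0, 0.824]
force: [0.5, -1.3, -1.2]
grip_width: 0.0118
```

Request:
{"fn": "jog_arm", "kwargs": {"moves": [[[-1,-8,0],[0,0,-1.4],6],[[-2,-17,0],[0,0,-2.8],6],[[-3,-26,0],[0,0,-4.2],6],[[-4,-35,0],[0,0,-5.6],6],[[-5,-44,0],[0,0,-7],6]]}}

```text
time_s: 38.35
ee_pos: [0.5287, -0.0565, 0.2034]
eef_rot: [3.141, 0.0, 0.213]
force: [0.2, 0.2, -1.5]
grip_width: 0.0117
```

Request:
{"fn": "jog_arm", "kwargs": {"moves": [[[-1.5,-3,0],[0,0,-1],6],[[-2.7,-4.4,0],[0,0,-1.7],6],[[-2.7,-4.4,0],[0,0,-1.7],6],[[-2.7,-4.4,0],[0,0,-1.7],6],[[-2.7,-4.4,0],[0,0,-1.7],6]]}}

```text
time_s: 38.77
ee_pos: [0.5262, -0.0603, 0.2034]
eef_rot: [3.142, 0.0, 0.073]
force: [0.6, 0.0, -1.7]
grip_width: 0.0117
```

Request:
{"fn": "jog_arm", "kwargs": {"moves": [[[0.4,0,-20],[0,0,0],6],[[0.4,0,-45],[0,0,0],6],[[0.4,0,-65],[0,0,0],6],[[0.4,0,-77],[0,0,0],6],[[0.4,0,-77],[0,0,0],6]]}}

```text
time_s: 39.18
ee_pos: [0.5254, -0.06, 0.1238]
eef_rot: [-3.141, 0.004, 0.073]
force: [-0.6, -0.4, -2.1]
grip_width: 0.0118
```

Request:
{"fn": "jog_arm", "kwargs": {"moves": [[[0,0,0],[0,0,0],6],[[0,0,0],[0,0,0],6],[[0,0,0],[0,0,0],6],[[0,0,0],[0,0,0],6]]}}

```text
time_s: 39.52
ee_pos: [0.527, -0.0604, 0.1273]
eef_rot: [3.141, -0.002, 0.071]
force: [-0.3, 0.8, -2.3]
grip_width: 0.0119
```

```bash
python3 - <<'E'
from h import *
o,c=shot('wrist','w24.png'); print(o['ee_pos'],o['eef_rot'],o['force'],o['grip_width'])
E
```

```text
[ 0.5270164  -0.06041682  0.12730771] [ 3.14123369e+00 -1.50880109e-03  7.11402202e-02] [-0.29759903  0.75819495 -2.34225457] 0.01188802872000332
```

View pics/w24.png

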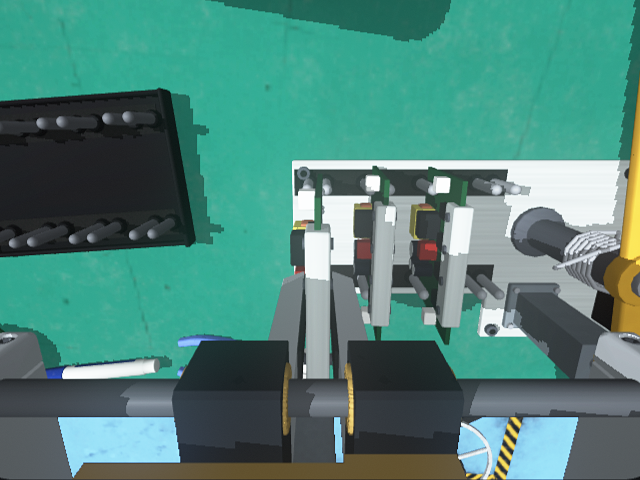

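Request:
{"fn": "jog_arm", "kwargs": {"moves": [[[0,0,-5],[0,0,0],6],[[0,0,-11],[0,0,0],6],[[0,0,-18],[0,0,0],6],[[0,0,-25],[0,0,0],6],[[0,0,-25],[0,0,0],6]]}}

```text
time_s: 39.98
ee_pos: [0.5258, -0.0603, 0.0995]
eef_rot: [-3.141, 0.003, 0.071]
force: [0.8, -1.0, -0.6]
grip_width: 0.0114
```

Request:
{"fn": "jog_arm", "kwargs": {"moves": [[[0,0,-8],[0,0,0],6],[[0,0,-15],[0,0,0],6],[[0,0,-21],[0,0,0],6],[[0,0,-26],[0,0,0],6],[[0,0,-27.5],[0,0,0],6]]}}

```text
time_s: 40.4
ee_pos: [0.5268, -0.0608, 0.0743]
eef_rot: [3.141, -0.0, 0.071]
force: [-10.7, -1.6, 25.5]
grip_width: 0.0118
```

Request:
{"fn": "jog_arm", "kwargs": {"moves": [[[0,0,0],[0,0,0],6],[[0,0,0],[0,0,0],6],[[0,0,0],[0,0,0],6]]}}

```text
time_s: 40.65
ee_pos: [0.5267, -0.0607, 0.0743]
eef_rot: [3.141, -0.0, 0.071]
force: [-4.6, -0.7, 7.2]
grip_width: 0.0114
```

Request:
{"fn": "jog_arm", "kwargs": {"moves": [[[0,0,0],[0,0,0],12],[[0,0,0],[0,0,0],20],[[0,0,0],[0,0,0],26],[[0,0,0],[0,0,0],32],[[0,0,0],[0,0,0],32]]}}

```text
time_s: 41.07
ee_pos: [0.5266, -0.0604, 0.0737]
eef_rot: [-3.142, 0.0, 0.071]
force: [0.2, 0.1, 0.0]
grip_width: 0.0313
```

Request:
{"fn": "jog_arm", "kwargs": {"moves": [[[0,0,15],[0,0,0],32],[[0,0,50],[0,0,0],32],[[0,0,90],[0,0,0],32],[[0,0,130],[0,0,0],32],[[0,0,170],[0,0,0],32]]}}

```text
time_s: 41.48
ee_pos: [0.5262, -0.0603, 0.2458]
eef_rot: [-3.142, 0.0, 0.071]
force: [1.1, 0.1, 0.6]
grip_width: 0.0321
```

Request:
{"fn": "jog_arm", "kwargs": {"moves": [[[0,-30,0],[0,0,0],40],[[0,-60,0],[0,0,0],40],[[0,-60,0],[0,0,0],40],[[0,-60,0],[0,0,0],40],[[0,-60,0],[0,0,0],40]]}}

```text
time_s: 41.9
ee_pos: [0.5265, -0.1201, 0.2436]
eef_rot: [-3.141, 0.0, 0.07]
force: [0.3, 0.1, -0.7]
grip_width: 0.0399
```

```bash
python3 - <<'E'
from h import *
o,c=shot('wrist','w25.png'); print(o['ee_pos'],o['eef_rot'],o['force'],o['grip_width'])
shot('scene','s25.png')
b=cv2.imread('pics/s25.png'); cv2.imwrite('pics/s25z.png',cv2.resize(b[180:370,220:420],None,fx=3,fy=3,interpolation=cv2.INTER_CUBIC))
a=cv2.imread('pics/w25.png')[135:290,225:425]; cv2.imwrite('pics/w25z.png',cv2.resize(a,None,fx=3.8,fy=3.8,interpolation=cv2.INTER_CUBIC))
k=cam(c,o)
print('slots at z=.1:',[proj(k,[x,y,.1]).round(1) for x,y in [(.5329,-.1516),(.5298,-.1059),(.5266,-.0602)]])
for b in bars(c,k,(200,440,120,290),.1,215): print(b)
E
```

```text
[ 0.52653834 -0.12009259  0.24359055] [-3.14122701e+00  4.11062076e-04  7.04612468e-02] [ 0.29421798  0.05417874 -0.70057246] 0.039934455137698416
slots at z=.1: [array([350.7, 216.7]), array([301.3, 216.5]), array([251.8, 216.4])]
(np.int32(526), array([ 493.1, -210.6]), array([41.1, 28.3]), 7.5, array([393, 241,  30,  40], dtype=int32))
(np.int32(1046), array([ 529.2, -146.5]), array([83.3, 14.5]), 3.1, array([336, 175,  18,  88], dtype=int32))
(np.int32(2725), array([ 553. , -143.4]), array([ 82.6, 181.1]), 4.1, array([247, 148, 193,  91], dtype=int32))
(np.int32(993), array([ 527. , -101.9]), array([83.1, 11.5]), 3.6, array([290, 174,  14,  88], dtype=int32))
(np.int32(943), array([522.3, -55.5]), array([82.3, 10.5]), 4.1, array([239, 176,  16,  87], dtype=int32))
```

View pics/w25z.png

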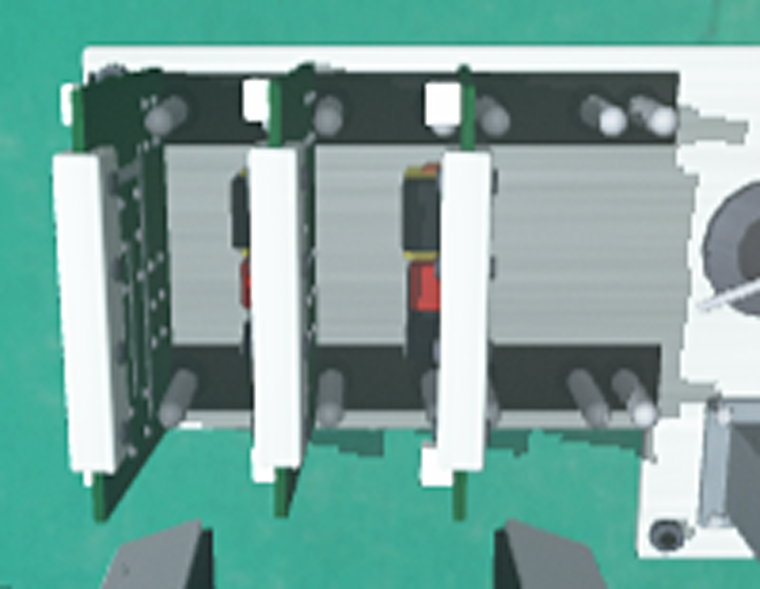

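View pics/s25z.png

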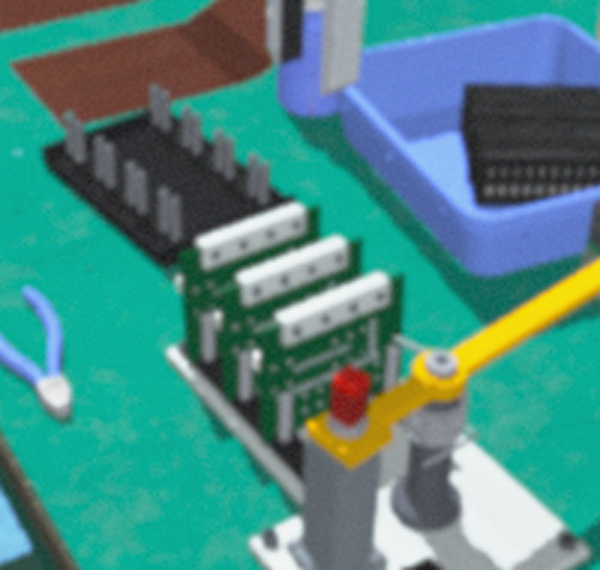

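Request:
{"fn": "jog_arm", "kwargs": {"moves": [[[-14,-34,5],[0,0,0.8],40],[[-28,-70,5],[0,0,1.6],40],[[-42,-105,5],[0,0,2.7],40],[[-56.5,-137,5],[0,0,2.7],40],[[-56.5,-137,5],[0,0,2.7],40]]}}

```text
time_s: 42.42
ee_pos: [0.4683, -0.2609, 0.2487]
eef_rot: [3.141, 0.001, 0.304]
force: [0.6, -0.1, -1.0]
grip_width: 0.0401
```

Request:
{"fn": "jog_arm", "kwargs": {"moves": [[[0,0,0],[0,0,0],40],[[0,0,0],[0,0,0],40],[[0,0,0],[0,0,0],40],[[0,0,0],[0,0,0],40]]}}

```text
time_s: 42.75
ee_pos: [0.4707, -0.2562, 0.2489]
eef_rot: [-3.142, -0.0, 0.308]
force: [0.0, 0.5, 0.3]
grip_width: 0.0397
```

```bash
python3 - <<'E'
from h import *
o,c=shot('wrist','w26.png'); print(o['ee_pos'],o['eef_rot'],o['force'],o['grip_width'])
k=cam(c,o)
for b in blob(redtop(c['frame'])): print(b,onz(k,b[1],.149))
a=cv2.imread('pics/w26.png')[190:260,280:360]; cv2.imwrite('pics/w26z.png',cv2.resize(a,None,fx=7,fy=7,interpolation=cv2.INTER_CUBIC))
E
```

```text
[ 0.47068492 -0.25619592  0.24888125] [-3.14153285e+00 -5.65013489e-05  3.08204957e-01] [0.01016441 0.48805253 0.26147596] 0.03971879081379096
(np.int32(302), array([321.77152318, 235.67218543]), array([313, 227,  18,  18, 302], dtype=int32)) [ 0.47065443 -0.26087647  0.149     ]
```

View pics/w26z.png

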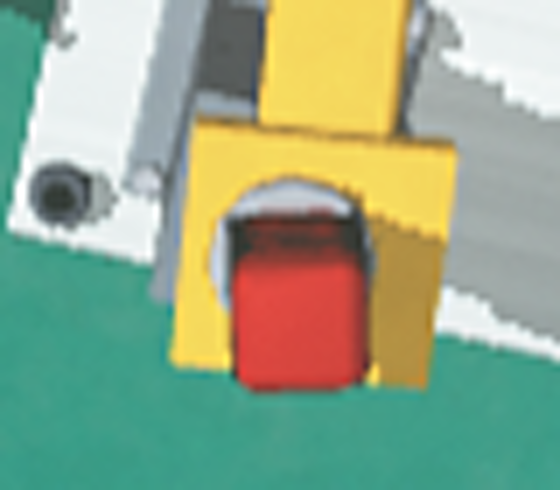

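Request:
{"fn": "jog_arm", "kwargs": {"moves": [[[-0.5,-2.5,-30],[0,0,0],40],[[-0.5,-2.5,-65],[0,0,0],40],[[-0.5,-2.5,-95],[0,0,0],40],[[-0.5,-2.5,-118],[0,0,0],40],[[-0.5,-2.5,-124],[0,0,0],40]]}}

```text
time_s: 43.22
ee_pos: [0.4685, -0.2584, 0.1213]
eef_rot: [-3.137, 0.003, 0.307]
force: [0.6, -0.3, -0.2]
grip_width: 0.04
```

Request:
{"fn": "jog_arm", "kwargs": {"moves": [[[0,0,0],[0,0,0],40],[[0,0,0],[0,0,0],32],[[0,0,0],[0,0,0],24],[[0,0,0],[0,0,0],18],[[0,0,0],[0,0,0],10]], "squeeze": 8}}

```text
time_s: 43.63
ee_pos: [0.47, -0.2601, 0.126]
eef_rot: [3.14, -0.001, 0.306]
force: [0.2, -0.9, 0.6]
grip_width: 0.0167
```

Request:
{"fn": "jog_arm", "kwargs": {"moves": [[[0,0,0],[0,0,0],8],[[0,0,0],[0,0,0],8],[[0,0,0],[0,0,0],8],[[0,0,0],[0,0,0],8]], "squeeze": 40}}

```text
time_s: 43.97
ee_pos: [0.47, -0.26, 0.1259]
eef_rot: [3.141, -0.001, 0.306]
force: [0.2, 1.2, 7.0]
grip_width: 0.016
```

Request:
{"fn": "jog_arm", "kwargs": {"moves": [[[0,1,2],[0,0,0],8],[[0,2,6],[0,0,0],8],[[0,2,12],[0,0,0],8],[[0,2,18],[0,0,0],8],[[0,2,24],[0,0,0],8]]}}

```text
time_s: 44.38
ee_pos: [0.4696, -0.2581, 0.1496]
eef_rot: [3.141, -0.0, 0.306]
force: [1.3, -4.2, -2.4]
grip_width: 0.0157
```

Request:
{"fn": "jog_arm", "kwargs": {"moves": [[[0,0,10],[0,0,0],8],[[0,0,25],[0,0,0],8],[[0,0,45],[0,0,0],8],[[0,0,60],[0,0,0],8],[[0,0,60],[0,0,0],8]]}}

```text
time_s: 44.8
ee_pos: [0.4706, -0.2581, 0.2127]
eef_rot: [3.138, -0.004, 0.307]
force: [1.9, 0.4, -0.0]
grip_width: 0.0157
```

Request:
{"fn": "jog_arm", "kwargs": {"moves": [[[0,0,0],[0,0,0],8],[[0,0,0],[0,0,0],8],[[0,0,0],[0,0,0],8],[[0,0,0],[0,0,0],8]]}}

```text
time_s: 45.13
ee_pos: [0.4693, -0.2577, 0.208]
eef_rot: [-3.14, 0.001, 0.306]
force: [-0.4, -0.5, -1.6]
grip_width: 0.0156
```

```bash
python3 - <<'E'
from h import *
o,c=shot('wrist','w27.png'); print(o['ee_pos'],o['eef_rot'],o['force'],o['grip_width'])
shot('scene','s27.png')
b=cv2.imread('pics/s27.png'); cv2.imwrite('pics/s27z.png',cv2.resize(b[200:420,220:440],None,fx=2.7,fy=2.7,interpolation=cv2.INTER_CUBIC))
E
```

```text
[ 0.46933277 -0.25766787  0.20797941] [-3.14029197e+00  9.22275768e-04  3.06396358e-01] [-0.38945792 -0.49885576 -1.5930217 ] 0.015571423412551823
```

View pics/w27.png

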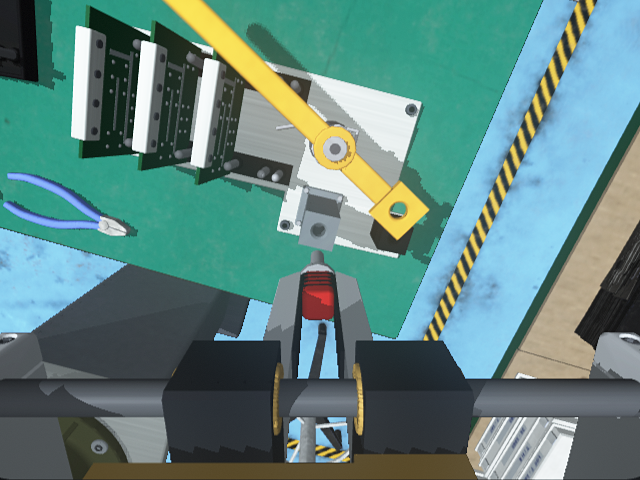

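View pics/s27z.png

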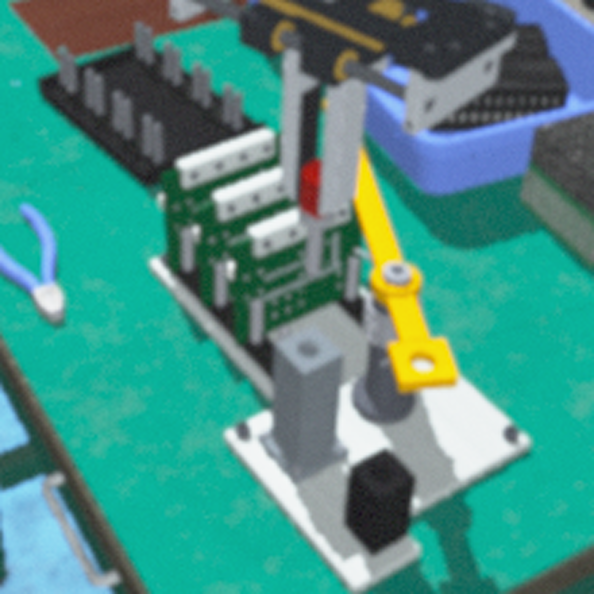

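Request:
{"fn": "jog_arm", "kwargs": {"moves": [[[1.5,-19,0],[0,0,0],8],[[3,-38,0],[0,0,0],8],[[4.5,-57,0],[0,0,0],8],[[6,-75,0],[0,0,0],8],[[6,-75,0],[0,0,0],8]]}}

```text
time_s: 45.65
ee_pos: [0.4753, -0.3352, 0.2081]
eef_rot: [-3.141, 0.001, 0.305]
force: [-0.5, 0.5, -0.9]
grip_width: 0.0156
```

Request:
{"fn": "jog_arm", "kwargs": {"moves": [[[0,0,0],[0,0,0],8],[[0,0,0],[0,0,0],8],[[0,0,0],[0,0,0],8],[[0,0,0],[0,0,0],8],[[0,0,0],[0,0,0],8]]}}

```text
time_s: 46.07
ee_pos: [0.4757, -0.3323, 0.2091]
eef_rot: [3.141, -0.0, 0.307]
force: [-0.5, -0.7, -1.1]
grip_width: 0.0158
```

```bash
python3 - <<'E'
from h import *
o,c=shot('wrist','w28.png'); print(o['ee_pos'],o['eef_rot'],o['force'],o['grip_width'])
shot('scene','s28.png')
b=cv2.imread('pics/s28.png'); cv2.imwrite('pics/s28z.png',cv2.resize(b[200:420,220:440],None,fx=2.7,fy=2.7,interpolation=cv2.INTER_CUBIC))
for n in ['w5','w8','w27','w28']:
    f=cv2.imread(f'pics/{n}.png')[:,:,::-1]; print(n,[(x[0],x[1].round(1),x[2][:4]) for x in blob(redtop(f[220:340,270:370]))][:2])
ims=[cv2.resize(cv2.imread(f'pics/{n}.png')[235:340,265:375],None,fx=3.5,fy=3.5,interpolation=cv2.INTER_CUBIC) for n in ['w5','w28']]
cv2.imwrite('pics/cmp28.png',np.hstack(ims))
E
```

```text
[ 0.47571813 -0.33234909  0.20907314] [ 3.14141652e+00 -1.56455733e-04  3.07098155e-01] [-0.52801347 -0.67850931 -1.14035508] 0.01580562610936603
w5 [(np.int32(164), array([51.1, 78.2]), array([36, 74, 25, 11], dtype=int32))]
w8 [(np.int32(175), array([50.8, 77.7]), array([36, 74, 26, 11], dtype=int32))]
w27 [(np.int32(229), array([52.1, 76.3]), array([36, 71, 26, 15], dtype=int32))]
w28 [(np.int32(217), array([49.9, 75.9]), array([34, 71, 28, 13], dtype=int32))]
```

View pics/cmp28.png

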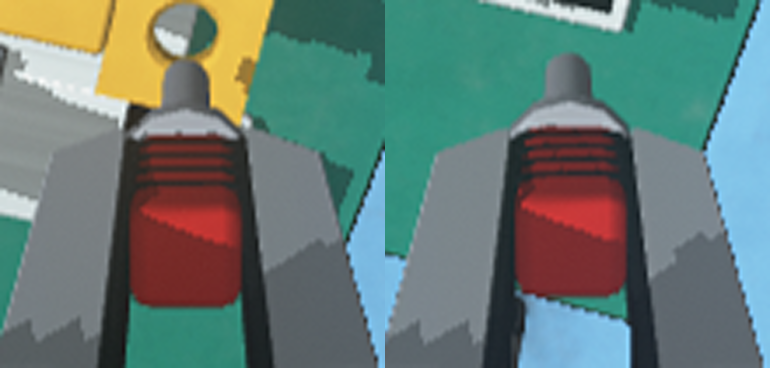

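View pics/s28z.png

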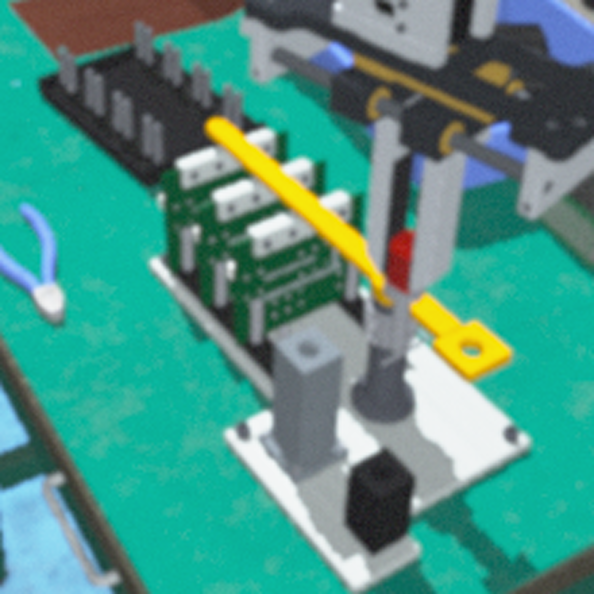

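View pics/w28.png

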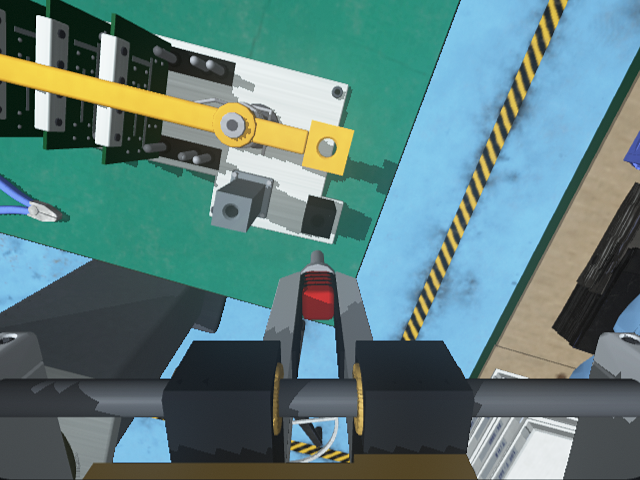

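Request:
{"fn": "jog_arm", "kwargs": {"moves": [[[-0.7,0,-25],[0,0,0],8],[[-0.7,0,-50],[0,0,0],8],[[-0.7,0,-70],[0,0,0],8],[[-0.7,0,-84],[0,0,0],8],[[-0.7,0,-84],[0,0,0],8]]}}

```text
time_s: 46.58
ee_pos: [0.4739, -0.3319, 0.1219]
eef_rot: [-3.138, 0.003, 0.307]
force: [-0.0, -0.6, -0.7]
grip_width: 0.0155
```

Request:
{"fn": "jog_arm", "kwargs": {"moves": [[[0,0,0],[0,0,0],8],[[0,0,0],[0,0,0],8],[[0,0,0],[0,0,0],8],[[0,0,0],[0,0,0],8]]}}

```text
time_s: 46.92
ee_pos: [0.4753, -0.3331, 0.1259]
eef_rot: [3.14, -0.001, 0.306]
force: [-0.2, -0.2, -0.2]
grip_width: 0.0159
```

```bash
python3 - <<'E'
from h import *
o,c=shot('wrist','w29.png'); print(o['ee_pos'],o['eef_rot'],o['force'],o['grip_width'])
shot('scene','s29.png')
b=cv2.imread('pics/s29.png'); cv2.imwrite('pics/s29z.png',cv2.resize(b[300:420,300:420],None,fx=5,fy=5,interpolation=cv2.INTER_CUBIC))
a=cv2.imread('pics/w29.png')[200:330,255:385]; cv2.imwrite('pics/w29z.png',cv2.resize(a,None,fx=4.5,fy=4.5,interpolation=cv2.INTER_CUBIC))
E
```

```text
[ 0.47525074 -0.33312337  0.12592701] [ 3.14023893e+00 -9.46288491e-04  3.06474005e-01] [-0.22708703 -0.24402807 -0.22595223] 0.015865308609041676
```

View pics/s29z.png

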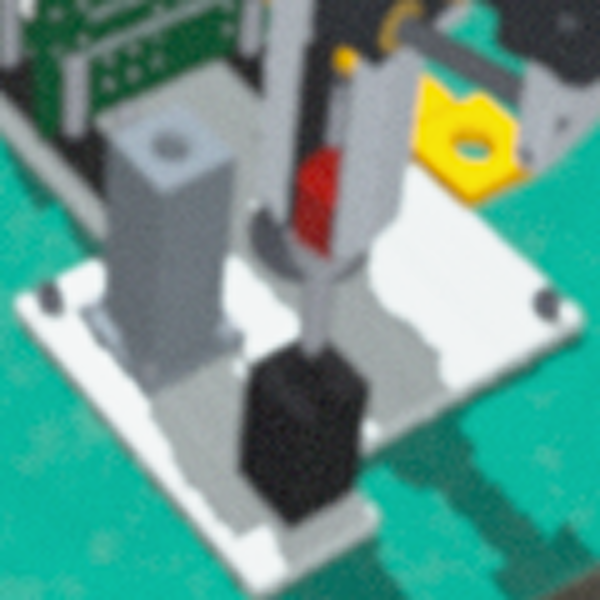

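View pics/w29z.png

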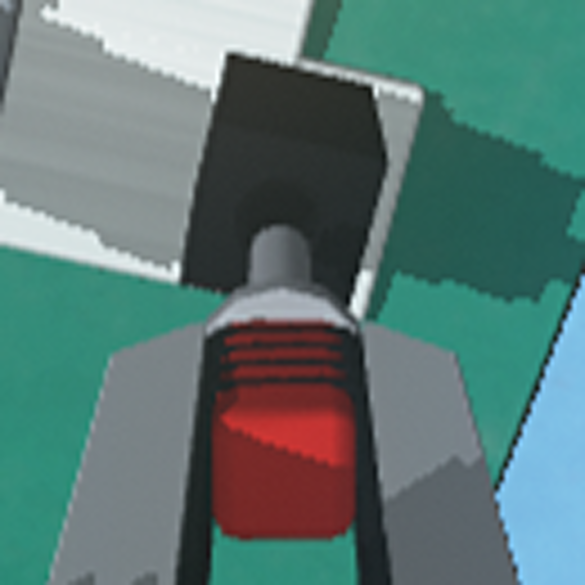

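Request:
{"fn": "jog_arm", "kwargs": {"moves": [[[-0.3,0,-5],[0,0,0],8],[[-0.3,0,-10],[0,0,0],8],[[-0.3,0,-15],[0,0,0],8],[[-0.3,0,-20],[0,0,0],8],[[-0.3,0,-20],[0,0,0],8]]}}

```text
time_s: 47.43
ee_pos: [0.4742, -0.3325, 0.1034]
eef_rot: [-3.14, 0.001, 0.306]
force: [-0.2, -0.3, -0.7]
grip_width: 0.0154
```

Tip is ~12 mm in the bore with no force. Continue.

Request:
{"fn": "jog_arm", "kwargs": {"moves": [[[0,0,-6],[0,0,0],8],[[0,0,-12],[0,0,0],8],[[0,0,-18],[0,0,0],8],[[0,0,-24],[0,0,0],8],[[0,0,-28],[0,0,0],8]]}}

```text
time_s: 47.85
ee_pos: [0.4744, -0.3327, 0.0758]
eef_rot: [-3.141, 0.0, 0.306]
force: [0.3, 0.0, -0.4]
grip_width: 0.0155
```

Request:
{"fn": "jog_arm", "kwargs": {"moves": [[[0,0,-2],[0,0,0],8],[[0,0,-4],[0,0,0],8],[[0,0,-5],[0,0,0],8],[[0,0,-5],[0,0,0],8]]}}

```text
time_s: 48.18
ee_pos: [0.4747, -0.333, 0.0721]
eef_rot: [3.141, -0.0, 0.306]
force: [1.2, 0.1, -0.6]
grip_width: 0.016
```

Request:
{"fn": "jog_arm", "kwargs": {"moves": [[[0,0,0],[0,0,0],20],[[0,0,0],[0,0,0],28],[[0,0,0],[0,0,0],36],[[0,0,0],[0,0,0],40],[[0,0,0],[0,0,0],40]]}}

```text
time_s: 48.6
ee_pos: [0.4746, -0.3329, 0.0719]
eef_rot: [3.141, -0.0, 0.306]
force: [0.2, 0.4, -0.0]
grip_width: 0.0393
```

Request:
{"fn": "jog_arm", "kwargs": {"moves": [[[0,0,15],[0,0,0],40],[[0,0,50],[0,0,0],40],[[0,0,90],[0,0,0],40],[[0,0,130],[0,0,0],40],[[0,0,165],[0,0,0],40]]}}

```text
time_s: 49.02
ee_pos: [0.4745, -0.3328, 0.2397]
eef_rot: [3.14, -0.001, 0.306]
force: [0.3, 0.5, 0.0]
grip_width: 0.0398
```

Request:
{"fn": "jog_arm", "kwargs": {"moves": [[[0,15,20],[0,0,-0.8],40],[[0,30,40],[0,0,-1.6],40],[[0,50,60],[0,0,-2.7],40],[[0,60,60],[0,0,-2.7],40],[[0,60,60],[0,0,-2.7],40]]}}

```text
time_s: 49.43
ee_pos: [0.4749, -0.2716, 0.2976]
eef_rot: [3.141, -0.002, 0.074]
force: [0.6, -0.6, -0.4]
grip_width: 0.0399
```

Request:
{"fn": "jog_arm", "kwargs": {"moves": [[[0,0,0],[0,0,0],40],[[0,0,0],[0,0,0],40],[[0,0,0],[0,0,0],40],[[0,0,0],[0,0,0],40]]}}

```text
time_s: 49.77
ee_pos: [0.4744, -0.2734, 0.2959]
eef_rot: [-3.141, 0.001, 0.071]
force: [-0.5, 0.1, 0.2]
grip_width: 0.0399
```

```bash
python3 - <<'E'
from h import *
o,c=shot('wrist','w30.png'); print(o['ee_pos'],o['eef_rot'],o['force'],o['grip_width'],o['time_s'])
k=cam(c,o)
for b in blob(redtop(c['frame'])): print(b[0],b[1],onz(k,b[1],.095))
f=c['frame'].astype(int); ye=(f[...,0]>180)&(f[...,1]>130)&(f[...,2]<90); ys,xs=np.nonzero(ye)
i=xs<xs.min()+12; print('bar end',xs.min(),ys[i].mean())
shot('scene','s30.png')
b=cv2.imread('pics/s30.png'); cv2.imwrite('pics/s30z.png',cv2.resize(b[200:420,220:440],None,fx=2.7,fy=2.7,interpolation=cv2.INTER_CUBIC))
E
```

```text
[ 0.47440577 -0.27340556  0.29588713] [-3.14070497e+00  1.23082212e-03  7.08853990e-02] [-0.51165884  0.06599046  0.15489814] 0.03990781487634161 49.7667
173 [371.53757225 210.95375723] [ 0.47511578 -0.33314807  0.095     ]
bar end 79 145.96648044692736
```

View pics/s30z.png

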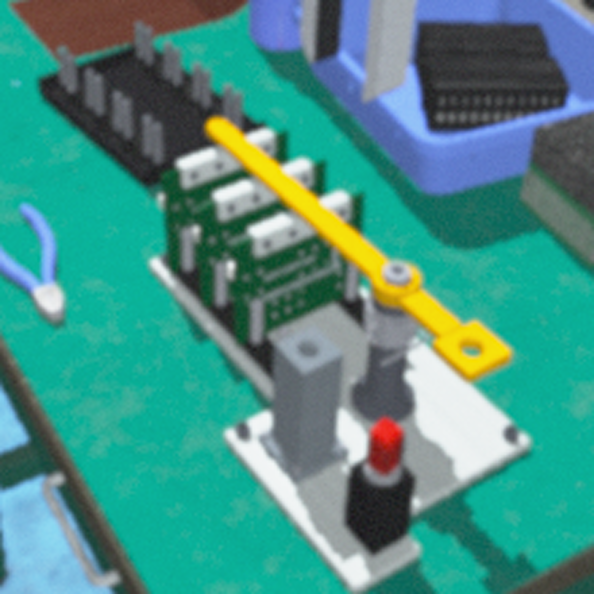

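View pics/w30.png

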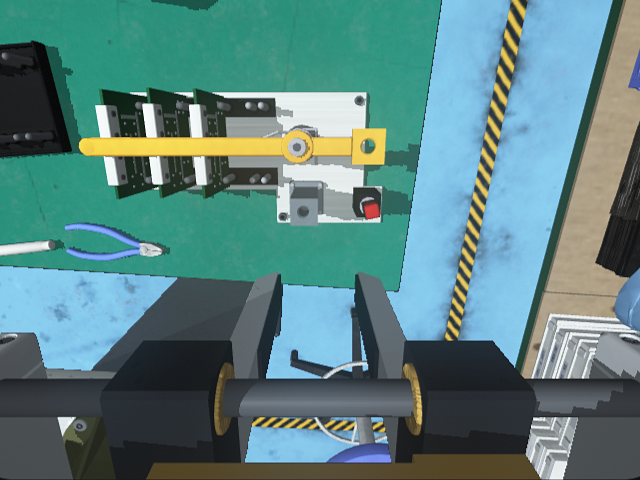

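```bash
python3 - <<'E'
from h import *
def run(o,c,hub):
    k=cam(c,o); f=c['frame'].astype(int); ye=(f[...,0]>180)&(f[...,1]>130)&(f[...,2]<90); ye[:, :70]=0; ye[250:]=0; ys,xs=np.nonzero(ye)
    i=(xs<xs.min()+60); p=np.polyfit(xs[i],ys[i],1)
    j=(xs>xs.min()+8)
    a=onz(k,(xs.min(),np.median(ys[xs<xs.min()+25])),.114); h=onz(k,hub,.122)
    d=(a-h)[:2]; print(a,h,'len',np.linalg.norm(d),'yaw',np.arctan2(-d[0],d[1]))
o=ctrl.get_obs(); c=eyes.camera('wrist'); run(o,c,(297.5,147))
E
```

```text
[ 0.52360926 -0.0361093   0.114     ] [ 0.53838228 -0.25052872  0.122     ] len 0.21492772539466468 yaw 0.06878907386774755
```

```bash
python3 -c "
from station import ctrl
print(ctrl.hand_in())"
```

```text
the job is handed in; nothing more can be done
None
```

The job is done and handed in at about 50 s of the 208 s allowed. The keeper was pinned open with the red pin. The three boards present then went into rack slots 2, 3 and 4, each turned round so its solder side faces the pivot post. Finally I drew the pin so the keeper sprang back, and put the pin back in its park socket.

**Carrier knock:** the carrier had moved before the third board was picked, so I measured that board again before gripping it.

**Final checks:**
- **Keeper:** its bar lies at 0.069 rad in the world, matching the rack's measured yaw of 0.0685, so it is closed. The bar length came out at 215 mm, as specified.
- **Pin:** it measures (0.475, -0.333), within about 1 mm of its starting spot. I let go of it with the tip at about 16 mm, so it is fully home.
- **Boards:** all three stand fully down; I felt each one press on the base plate before letting go. Their tops lean about 4–5 mm to the component side because of play in the slots. That is roughly 0.05 rad, against the 0.12 limit.
- **Robot:** the gripper is clear of everything.

No check failed. The early wrist-camera readings disagreed by 2–3 mm while the arm was still settling; repeat readings once it was still settled this.

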